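# Row up three pistons under the inspection light

### The arm

A 6-joint arm with a two-finger parallel gripper is mounted at the origin on a cart in front of the work surface, level with it; the furniture and walls round the work are solid. World frame = base frame: x ahead of the robot, y to its left, z up, the work surface at z = 0. Lengths are in m, angles in rad, forces in N, time in s.
With the tool pointing down it reaches from about 0.275 to 0.85 m from the base axis. Payload 5.2 kg.
Tool frame: the origin (TCP) lies at the very end of the fingers, on their centre line; the grasp point (between the pads) lies 19 mm behind it; z points along the fingers, y is the line along which they close (so a half turn about z gives the same grasp; the last joint's range is limited). The gripper opens to 85 mm and grips with 20 to 120 N. Pads are 22 mm wide; open, the fingers measure 114 mm over their backs; the gripper's body (76 mm by 85 mm) begins 54 mm behind the grasp point. The pads swing forward as they close: fully open they stand 13 mm farther back than shut.
Start: joints at [1.124, 0.259, 1.535, -0, 1.348, -0.203], TCP at [0.133, 0.534, 0.231] pointing down, gripper open.
Joint ranges: [-3.14, 3.14], [-0.91, 2.08], [0.19, 2.58], [-1.22, 4.36], [0.22, 2.71], [-3.12, 3.12]. Speed limits (rad/s): [2.57, 2.57, 3.14, 3.14, 3.14, 3.14].

### API

Orientations are given as [roll, pitch, yaw] about the fixed x, y, z axes, in that order (R = Rz(yaw) Ry(pitch) Rx(roll)).
In Python, from station import r gives the robot as it stands.
- The arm moves only by the shell command python3 -m jog 'ROWS' [OPENING]. ROWS is JSON, a list that holds one entry, the list of rows, each a list of 4 numbers: the shift along the tool's x, y, z in m, then the turn about the tool's z in rad. A call has 1 to 10 rows; each row is the pose to reach, as a shift and turn from the pose commanded when the call began, along the tool's axes at that moment; what a row does not reach only later rows make up. A row lasts 1/10 s, in which the tool goes at most 50 mm and 8.59 degrees, less where a joint would pass 70% of its speed; a pose out of reach is approached as far as the arm can. A call with a gripper value outside its range is refused whole. OPENING is the finger opening in m, from 0 to 0.0854, set as the call begins (- or left out, the last holds). The fingers move at their own pace and stop on an object; the grip force is fixed at half the most. Time passes only in rows, so rows that repeat a pose let the fingers close. It gives the time, the measured TCP pose, the force, the opening and the grip force at its end, in the units of the state.
- r.observe(): the state, without advancing time (a new reading comes with each control period).
- r.camera(name): name is "scene" or "side" or "wrist"; returns (picture, depth): 420x560x3 uint8, blue, green, red; 420x560 float32, m along the optical axis (not along the pixel's ray), 0 where there is no reading.
- r.calibration(name): a dict with "mtx" (3x3 intrinsics, pixels), "rvec" (rotation vector, rad) and "tvec" (3), from world to camera coordinates, as OpenCV has them. Camera axes: x right, y down, z forward; pixel columns grow to the right and rows downward; lengths in m; the calibration is good to about 2 mm. A picture is of the moment at which its call begins: read the wrist's pose just before it. calibration takes no time and is no camera call; for the wrist camera it gives the pose at the moment of the call.
- r.finish_job(): hands the job in; it is judged then, once.
Trained networks look in the newest picture that a camera, given by its name, has taken for a name from the list of things; names that differ only in an ending like _2 or _b are one class to them, and where a whole thing is asked for, a point or a joint stands for the part that bears it (a point fixed in the world has none). Each returns a list of dicts, best first, with "score" (0 to 1); they miss things now and then, are a little off and sometimes report something else, mostly with a low value. They report only what shows in the picture. A call takes as long as a camera call. They do not tell look-alikes from the thing itself.
- r.cut_out(name, camera): "region" (420x560 bool, what is visible of it) and "box" ([left, top, right, bottom] in pixels, round what is visible of it).
The state is a dict: "time": time; "qpos": joint angles; "qvel": joint speeds; "tau": joint torques, N m; "eef_pos": TCP position; "tool_rot": TCP orientation; "wrist_force": force on the tool from outside, world axes, zero at the start; "moment": the same for the moment, N m; "grip_width": finger opening in m; "finger_force": force on a finger pad.
Only numpy, scipy, OpenCV 4.12 (cv2) and the standard library are available. Lean on these libraries where they do the work, as an engineer would, in place of code of your own. Each camera call takes 0.05 s, during which the arm holds its last target. There are 200 camera calls.

### The job

Slide the three loose pistons that stand in front of the inspection fence in under the light bar, so that they stand upright in an even row: each touching the fence and centred on one of the three painted lines, any piston on any line. Only when the row is right, press the trigger button on the bench fully down and let go of it. Leave the other things on the bench where they are.

Things in the scene. Friction and masses are not known exactly. Their poses are not given: they have to be found in the camera images.
- fence: Fixed upright steel fence, 360 mm long, 58 mm high, on the bench, with a grey light bar above the row. Origin: on the bench under the middle of its front face. x points level through the fence, toward the robot's right (front face at x = 0, the row stands at negative x), y along the fence away from the robot, z up. Two posts stand beside its ends, at y = +-190 mm.
- light_bar (a point): Middle of the front lower edge of the light bar, axes as the fence: 87 mm in front of the fence's face, 120 mm above the bench. The bar is 40 mm deep (to x = +40 mm here), 34 mm high, as long as the fence, and held by arms at its ends. An upright gripper pushing a piston home would strike it: lean its top back, away from the fence, by 30 to 45 degrees.
- mark_far (a point): Foot of the far one (from the robot) of three white centre lines, at fence y = +100, 0 and -100 mm: on the bench at the fence's front face, axes as the fence. Each line is 3 mm wide, flat (no hindrance to sliding), and runs on the bench from the fence 170 mm to the front and up the fence's face. A piston rightly placed has its centre at x = -41 mm, y = 0 in this frame
- mark_middle (a point): The same for the middle line, 100 mm nearer the robot
- mark_near (a point): The same for the near line, 100 mm nearer the robot than the middle one
- trigger (a joint): Travel of the trigger button: 0 released, 0.006 m fully down; spring-loaded, about 5 N when fully down, returns by itself
- trigger_top (a point): Middle of the top face of the trigger button, a bare steel push button 34 mm across on a grey housing fixed to the bench on its own, across from the fence; it is pressed straight down
- piston_a: Loose turned aluminium piston, 83 mm across and 50 mm high, about 0.27 kg, standing upright with its closed crown up, a flat disc on top. Origin: centre of its underside; z up. Slides on the bench when pushed; too wide for most grippers to span
- piston_b: Loose turned aluminium piston, 83 mm across and 50 mm high, about 0.27 kg, standing upright with its open skirt up, like a cup. Origin: centre of its underside; z up. Slides on the bench when pushed; too wide for most grippers to span
- piston_c: Loose turned aluminium piston, 83 mm across and 50 mm high, about 0.27 kg, standing upright with its closed crown up, a flat disc on top. Origin: centre of its underside; z up. Slides on the bench when pushed; too wide for most grippers to span
- hex_nut: Loose dark hexagon nut, 27x24x13 mm, a bystander: leave it. Origin: centre of its underside
- hex_bolt: Loose hexagon bolt, 58x30x25 mm, a bystander: leave it. Origin: centre of its underside
- paint_marker: Loose paint marker, 134x37x16 mm, lying, a bystander: leave it. Origin: centre of its underside
- chalk: Loose stick of white chalk, 43x17x10 mm, a bystander: leave it. Origin: centre of its underside
Things that resemble listed ones, but are neither listed nor needed, are in the scene too. Leave any orange or red look-alike of the piston_c alone. Leave any blue look-alike of the piston_a alone.

How it is judged:
By the outcome, as a careful person would: the job done as asked, in the order asked, and still so for the second after the job is handed in, with the robot touching nothing.
It also fails if it takes over 67 s, if anything falls off the work surface, if the arm or the gripper's body presses on something with over 40 N, if the wrist force passes 120 N, or if a joint passes its speed limit or range.

## Working session

There is one attempt and no reset: what is moved stays moved. The work goes in short steps, Python scripts to look and compute and a shell command to move; the robot and the scene stay as the last step left them, time stands still between calls to the robot, and variables do not carry over. Pictures are saved under pics/ and viewed, at most 10 in all, crops included, and the job is handed in when it is done.

```bash
ls; mkdir -p pics; python3 - <<'E'
from station import r
import cv2
s=r.observe();print(s['time'],s['eef_pos'],s['tool_rot'],s['wrist_force'])
for c in('scene','side'):
    p,d=r.camera(c);cv2.imwrite(f'pics/{c}0.png',p)
    k=r.calibration(c);R=cv2.Rodrigues(k['rvec'])[0];print(c,(-R.T@k['tvec'].reshape(3)).round(3),R[2].round(2))
E
```

```text
pics
0.0 [0.13248404 0.53325785 0.23045214] [-3.13977700e+00 -4.11811364e-04  2.89777147e+00] [ 0.15867691 -0.43709817  0.54553135]
scene [0.614 0.865 1.051] [-0.05 -0.68 -0.73]
side [ 0.113 -0.95   0.819] [ 0.36  0.74 -0.56]
```

View pics/scene0.png

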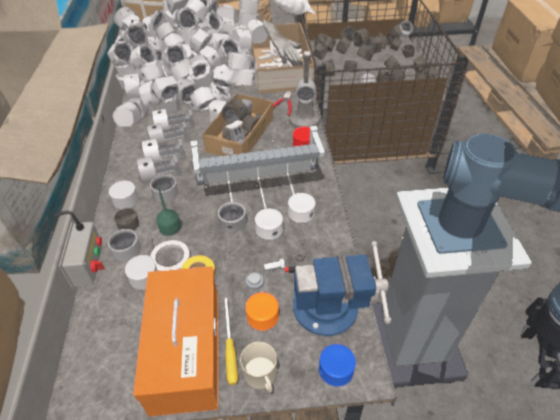

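View pics/side0.png

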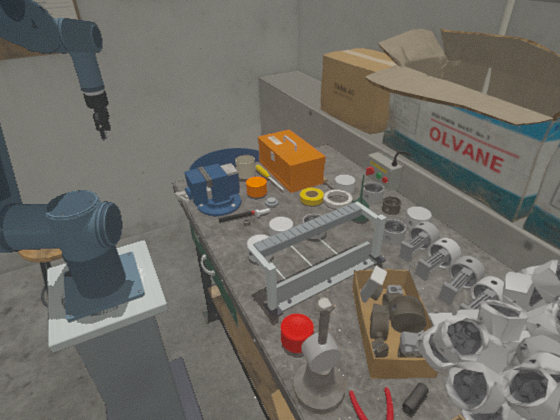

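The scene picture shows the bar at about (258,163), with the open piston at (232,215), and closed ones at (268,223) and (301,207) in front of it. The trigger is probably the grey disc at (254,280). Next I'll measure these.

```bash
cat > h.py <<'E'
from station import r
import cv2, numpy as np
def cal(c):
    k=r.calibration(c);R=cv2.Rodrigues(np.array(k['rvec'],float))[0];return np.array(k['mtx']),R,np.array(k['tvec'],float).reshape(3)
def cloud(c,d,K=None):
    K,R,t=K or cal(c);v,u=np.indices(d.shape)
    X=np.stack([(u-K[0,2])/K[0,0]*d,(v-K[1,2])/K[1,1]*d,d],-1);return (X-t)@R
def ray(c,u,v,z,K=None):
    K,R,t=K or cal(c);d=R.T@np.linalg.inv(K)@[u,v,1];o=-R.T@t;return o+d*(z-o[2])/d[2]
def proj(c,P):
    K,R,t=cal(c);q=K@(R@np.array(P,float)+t);return q[:2]/q[2]
def circ(xy,rad):
    from scipy.optimize import least_squares
    f=least_squares(lambda p:np.hypot(*(xy-p[:2]).T)-p[2],[*xy.mean(0),rad],loss='soft_l1',f_scale=.001);return f.x
E
python3 - <<'E'
from h import *
np.set_printoptions(precision=3,suppress=True)
for c in('scene','side'):
    p,d=r.camera(c);W=cloud(c,d);
    for n in('piston_a','piston_b','trigger','light_bar','fence','hex_nut','hex_bolt','paint_marker','chalk'):
        try: L=r.cut_out(n,c)
        except Exception as e: print(n,e);continue
        for o in L[:9]:
            if o['score']<.3: continue
            m=o['region']&(d>0);X=W[m]
            if len(X)<5: continue
            zt=np.percentile(X[:,2],95);T=X[X[:,2]>zt-.006]
            print(c,n,round(o['score'],2),np.array(o['box']).astype(int),'z95 %.3f'%zt,'topmid',(T[:,:2].min(0)+T[:,:2].max(0))/2,'ext',np.ptp(T[:,:2],axis=0))
    if c=='scene':
        cv2.imwrite('pics/crop.png',cv2.resize(p[130:330,140:400],None,fx=3,fy=3,interpolation=cv2.INTER_CUBIC))
E
```

```text
scene piston_a 0.96 [253 208 281 237] z95 0.053 topmid [ 0.57  -0.041] ext [0.08  0.084]
scene piston_a 0.92 [243 290 277 328] z95 0.053 topmid [0.61  0.251] ext [0.079 0.08 ]
scene piston_a 0.83 [320 344 357 382] z95 0.053 topmid [0.449 0.409] ext [0.08  0.081]
scene piston_a 0.73 [292 125 308 143] z95 0.054 topmid [ 0.421 -0.43 ] ext [0.061 0.087]
scene piston_a 0.64 [219 203 247 235] z95 0.050 topmid [ 0.677 -0.08 ] ext [0.081 0.085]
scene piston_a 0.61 [288 192 315 222] z95 0.054 topmid [ 0.465 -0.093] ext [0.077 0.078]
scene piston_b 0.96 [253 208 281 237] z95 0.053 topmid [ 0.57  -0.041] ext [0.08  0.084]
scene piston_b 0.92 [243 290 277 328] z95 0.053 topmid [0.61  0.251] ext [0.079 0.08 ]
scene piston_b 0.83 [320 344 357 382] z95 0.053 topmid [0.449 0.409] ext [0.08  0.081]
scene piston_b 0.73 [292 125 308 143] z95 0.054 topmid [ 0.421 -0.43 ] ext [0.061 0.087]
scene piston_b 0.64 [219 203 247 235] z95 0.050 topmid [ 0.677 -0.08 ] ext [0.081 0.085]
scene piston_b 0.61 [288 192 315 222] z95 0.054 topmid [ 0.465 -0.093] ext [0.077 0.078]
scene trigger 0.47 [244 272 260 284] z95
[... 1432 characters left out ...]
0.145]
side piston_b 0.63 [303 213 325 239] z95 0.126 topmid [ 0.604 -0.208] ext [0.038 0.043]
side piston_b 0.53 [267 194 274 204] z95 0.024 topmid [0.627 0.143] ext [0.031 0.036]
side trigger 0.51 [268 197 273 203] z95 0.024 topmid [0.627 0.143] ext [0.031 0.036]
side light_bar 0.63 [246 205 387 317] z95 0.153 topmid [ 0.588 -0.252] ext [0.403 0.153]
side fence 0.95 [248 204 383 320] z95 0.153 topmid [ 0.587 -0.253] ext [0.4   0.151]
side hex_bolt 0.51 [253 207 270 217] z95 0.023 topmid [0.563 0.094] ext [0.045 0.021]
side paint_marker 0.63 [221 208 254 219] z95 0.017 topmid [0.474 0.115] ext [0.134 0.03 ]
side chalk 0.39 [250 207 385 316] z95 0.153 topmid [ 0.588 -0.252] ext [0.401 0.154]
```

View pics/crop.png

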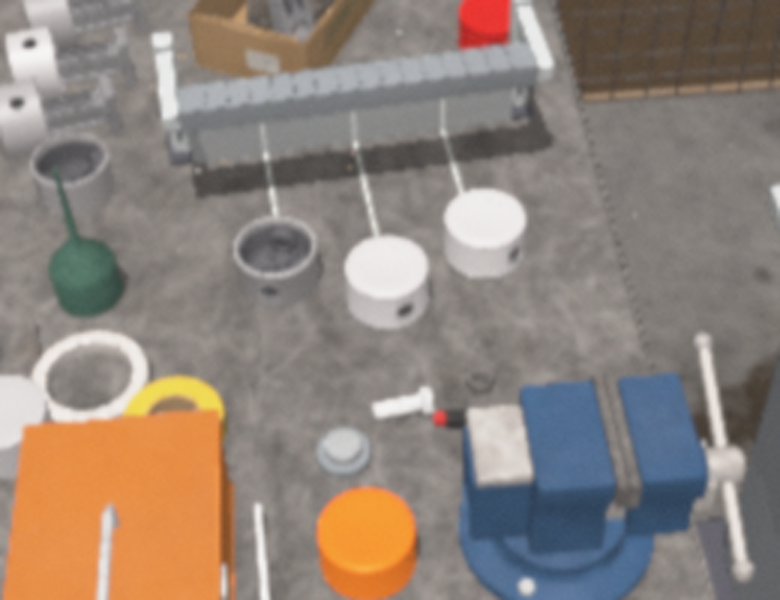

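The crop shows the white lines running from the fence to the three pistons, the trigger at about (254,279) in full-picture pixels, and the bolt and marker next to it. I'll fit the fence face, the lines and the piston circles.

```bash
cat > meas.py <<'E'
from h import *
np.set_printoptions(precision=4,suppress=True)
def pistons(c,guess,d,K=None):
    W=cloud(c,d,K);out=[]
    for g in guess:
        m=(np.hypot(W[...,0]-g[0],W[...,1]-g[1])<.06)&(W[...,2]>.042)&(W[...,2]<.062)&(d>0)
        P=W[m][:,:2]
        if len(P)<40: out.append(None);continue
        import cv2 as v
        h=v.convexHull((P*1e4).astype(np.float32))[:,0]/1e4
        out.append((*circ(h,.04),W[m][:,2].mean()))
    return out
E
python3 - <<'E'
from meas import *
G=[(.677,-.08),(.57,-.042),(.465,-.093)]
for c in('scene','side'):
    p,d=r.camera(c);W=cloud(c,d);print(c);[print(' piston',np.array(o) if o else o) for o in pistons(c,G,d)]
    # bar top / fence
    m=(W[...,2]>.135)&(W[...,2]<.165)&(abs(W[...,0]-.585)<.16)&(abs(W[...,1]+.22)<.1)&(d>0)
    P=W[m];b=np.round(P[:,0],2)
    f=np.array([[x,P[b==x][:,1].max(),P[b==x][:,1].min()] for x in np.unique(b) if (b==x).sum()>4])
    print(' bar front',np.polyfit(f[:,0]-.58,f[:,1],1),'back',np.polyfit(f[:,0]-.58,f[:,2],1),'z',P[:,2].mean())
    m=(W[...,2]>.012)&(W[...,2]<.05)&(abs(W[...,0]-.585)<.16)&(W[...,1]<-.19)&(W[...,1]>-.32)&(d>0)
    P=W[m];print(' face n',len(P))
    if len(P)>20:
        k=abs(P[:,1]-np.median(P[:,1])-0)<.03;q=np.polyfit(P[k,0]-.58,P[k,1],1);e=P[:,1]-np.polyval(q,P[:,0]-.58);q=np.polyfit(P[abs(e)<.01,0]-.58,P[abs(e)<.01,1],1);print('  face',q,e.std())
    z=np.array([W[...,2]])
    # white lines on bench
    g=cv2.cvtColor(p,cv2.COLOR_BGR2GRAY).astype(float);bg=cv2.medianBlur(g.astype(np.uint8),11)
    m=(g-bg>18)&(abs(W[...,2])<.012)&(W[...,1]<-.09)&(W[...,1]>-.3)&(abs(W[...,0]-.585)<.17)
    K=cal(c);v,u=np.nonzero(m);Q=np.array([ray(c,a,bb,0,K) for a,bb in zip(u,v)])
    for x0 in(.685,.585,.485):
        k=abs(Q[:,0]-x0)<.03
        if k.sum()>5:
            w=np.polyfit(Q[k,1]+.2,Q[k,0],1);e=abs(Q[k,0]-np.polyval(w,Q[k,1]+.2));w=np.polyfit(Q[k,1][e<.006]+.2,Q[k,0][e<.006],1);print(' line x at y=-.2, slope',w[::-1],k.sum(),e.mean(),np.ptp(Q[k,1]))
E
```

```text
scene
 piston [ 0.6771 -0.0803  0.0418  0.0477]
 piston [ 0.5702 -0.0415  0.041   0.0495]
 piston [ 0.4665 -0.0963  0.0407  0.05  ]
 bar front [ 0.0911 -0.1867] back [ 0.0882 -0.2281] z 0.14958957630393974
 face n 779
  face [ 0.0891 -0.2772] 0.002454729188964472
 line x at y=-.2, slope [ 0.6813 -0.0797] 52 0.0034924979991780717 0.1230405882997474
 line x at y=-.2, slope [ 0.5807 -0.0856] 78 0.002450254381673864 0.17452086506970144
 line x at y=-.2, slope [ 0.4807 -0.0878] 50 0.0025221981641884374 0.1324552411329143
side
 piston [ 0.6802 -0.0791  0.0396  0.0472]
 piston [ 0.571  -0.044   0.0407  0.0495]
 piston [ 0.4659 -0.0919  0.0355  0.0498]
 bar front [ 0.0898 -0.1921] back [ 0.0895 -0.2313] z 0.14950075225747303
 face n 808
  face [ 0.0888 -0.288 ] 0.001759224040512282
 line x at y=-.2, slope [ 0.6838 -0.0989] 70 0.005778242925380099 0.18744488662468173
 line x at y=-.2, slope [ 0.5835 -0.091 ] 72 0.003578549968650006 0.18771033056523856
 line x at y=-.2, slope [ 0.4828 -0.0906] 31 0.004216574621694692 0.08516019141955355
```

```bash
cat >> h.py <<'E'
a=np.arctan(.0895);E_=np.array([np.cos(a),np.sin(a)]);N_=np.array([-np.sin(a),np.cos(a)]);O=np.array([.5885,-.2768])
def W2(s,n): return O+s*E_+n*N_
def F2(p): q=np.array(p)[:2]-O;return q@E_,q@N_
def tool():
    from scipy.spatial.transform import Rotation as Ro
    s=r.observe();return np.array(s['eef_pos']),Ro.from_euler('xyz',s['tool_rot']).as_matrix(),s
def go(s,n,z,yax):  # shift in tool axes and turn so that tool y points at angle yax
    p,R,st=tool();d=R.T@(np.r_[W2(s,n),z]-p);y=np.arctan2(R[1,1],R[0,1]);t=-(yax-y);t=(t+np.pi)%(2*np.pi)-np.pi
    print('t %.2f'%st['time'],'fence pos',np.round(F2(p),4),'z %.4f'%p[2],'shift',d.round(4),'turn %.4f'%t)
E
python3 - <<'E'
from h import *
K,R,t=cal('wrist');p,T,s=tool();print('cam in tool',T.T@(-R.T@t-p),'axis',T.T@R[2],s['qpos'])
go(.003,.30,.231,a)
E
```

```text
cam in tool [ 0.0657907   0.00160906 -0.14224588] axis [-2.61898572e-01 -7.40818669e-04  9.65095119e-01] [ 1.12420299e+00  2.58593516e-01  1.53501119e+00  8.99303536e-06
  1.34800157e+00 -2.02805024e-01]
t 1.20 fence pos [-0.3817  0.8479] z 0.2313 shift [-5.427e-01 -3.921e-01  3.000e-04] turn 1.2377
```

```bash
python3 -m jog '[[[-0.543,-0.392,0,1.238],[-0.543,-0.392,0,1.238],[-0.543,-0.392,0,1.238],[-0.543,-0.392,0,1.238],[-0.543,-0.392,0,1.238],[-0.543,-0.392,0,1.238],[-0.543,-0.392,0,1.238],[-0.543,-0.392,0,1.238],[-0.543,-0.392,0,1.238],[-0.543,-0.392,0,1.238]]]' 0.06
python3 -c "
from h import *
go(.003,.30,.231,a)"
```

```text
time: 2.2
eef_pos: [0.4566, 0.15, 0.2316]
tool_rot: [3.141, -0.0, 1.658]
wrist_force: [1.0, 0.6, -0.4]
grip_width: 0.0597
finger_force: 0.0
t 2.20 fence pos [-0.0933  0.4369] z 0.2316 shift [-0.1367  0.0966  0.0007] turn -0.0018
```

```bash
python3 -m jog '[[[-0.137,0.097,0,0],[-0.137,0.097,0,0],[-0.137,0.097,0,0],[-0.137,0.097,0,0],[-0.137,0.097,0,0],[-0.137,0.097,0,0],[-0.137,0.097,0,0]]]'
python3 - <<'E'
from meas import *
go(.003,.30,.008,a)
p,d=r.camera('wrist');cv2.imwrite('pics/w1.png',p)
G=[(.677,-.08),(.57,-.042),(.465,-.093)]
for o in pistons('wrist',G,d): print(o and (np.array(o),np.array(F2(o))))
E
```

```text
time: 2.9
eef_pos: [0.5632, 0.0255, 0.2314]
tool_rot: [-3.141, -0.001, 1.661]
wrist_force: [0.3, -0.6, 0.3]
grip_width: 0.0602
finger_force: 0.0
t 2.90 fence pos [0.0018 0.3034] z 0.2314 shift [-0.0035  0.0014  0.2234] turn 0.0012
(array([ 0.6803, -0.0779,  0.0411,  0.0483]), array([0.1092, 0.19  ]))
(array([ 0.5727, -0.0399,  0.0408,  0.0494]), array([0.0054, 0.2373]))
(array([ 0.4691, -0.0948,  0.0406,  0.049 ]), array([-0.1027,  0.1919]))
```

View pics/w1.png

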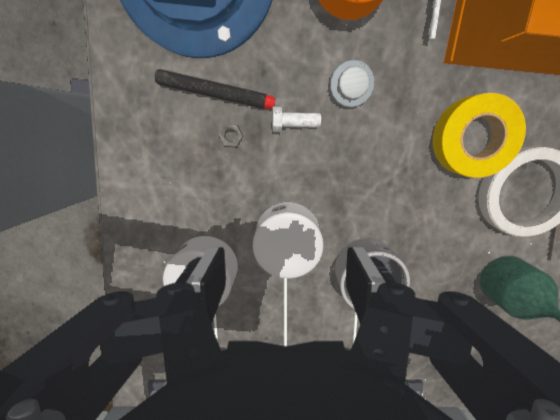

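The wrist view shows piston A at (288,240) with the middle line below it at u≈285, and the trigger at (352,83). I'll measure the lines and trigger from here too.

```bash
python3 - <<'E'
from meas import *
p=cv2.imread('pics/w1.png');g=cv2.cvtColor(p,6).astype(float);K=cal('wrist')
for (lo,hi,v0,v1) in((275,297,282,345),(346,364,316,338),(206,224,318,338)):
    L=[]
    for v in range(v0,v1):
        row=g[v,lo:hi];w=np.clip(row-np.median(row)-20,0,None)
        if w.sum()>20: L.append(F2(ray('wrist',(w*np.arange(lo,hi)).sum()/w.sum(),v,0,K)))
    L=np.array(L);print(len(L),np.median(L[:,0]),L[0],L[-1])
p,d=r.camera('wrist');W=cloud('wrist',d);m=(W[...,2]>.015)&(W[...,2]<.035)&(np.hypot(W[...,0]-.627,W[...,1]-.144)<.03)
X=W[m];T=X[X[:,2]>.021];print('trig',len(X),T.mean(0),np.ptp(T,axis=0),F2(T.mean(0)))
E
```

```text
63 0.002423689305691151 [0.0024 0.164 ] [0.0025 0.0637]
22 0.10243348585187069 [0.102  0.1108] [0.1019 0.0759]
20 -0.09766327058970883 [-0.0976  0.107 ] [-0.0946  0.0754]
trig 809 [0.6278 0.1449 0.0219] [0.0311 0.0316 0.0031] (np.float64(0.07674628081900242), np.float64(0.41652613466793065))
```

```bash
python3 -m jog '[[[0,0.002,0.05,0],[0,0.002,0.1,0],[0,0.002,0.15,0],[0,0.002,0.19,0],[0,0.002,0.215,0],[0,0.002,0.22,0],[0,0.002,0.22,0]]]'
python3 -m jog '[[[-0.015,0,0,0],[-0.03,0,0,0],[-0.045,0,0,0],[-0.06,-0.001,0,0],[-0.075,-0.001,0,0],[-0.09,-0.001,0,0],[-0.105,-0.002,0,0],[-0.12,-0.002,0,0],[-0.13,-0.003,0,0],[-0.14,-0.003,0,0]]]'
python3 - <<'E'
from meas import *
go(.0008,.132,.010,a)
p,d=r.camera('wrist')
G=[W2(.107,.19),W2(.002,.11),W2(-.104,.192)]
for o in pistons('wrist',G,d): print(o and (np.array(o),np.array(F2(o))))
p,d=r.camera('scene')
for o in pistons('scene',G,d): print(o and (np.array(o),np.array(F2(o))))
E
```

```text
time: 3.7
eef_pos: [0.5658, 0.025, 0.0113]
tool_rot: [-3.14, -0.0, 1.661]
wrist_force: [-0.0, 0.4, 0.1]
grip_width: 0.0599
finger_force: 0.0
time: 4.7
eef_pos: [0.576, -0.1167, 0.0124]
tool_rot: [3.14, -0.001, 1.658]
wrist_force: [-0.3, 7.1, 7.7]
grip_width: 0.0602
finger_force: 4.7
t 4.70 fence pos [0.0019 0.1606] z 0.0124 shift [-0.0286 -0.001   0.0024] turn -0.0016
(array([ 0.6717, -0.0824,  0.0397,  0.0477]), array([0.1002, 0.1862]))
(array([ 0.5779, -0.1253,  0.0308,  0.0487]), array([0.003 , 0.1518]))
(array([ 0.4703, -0.0976,  0.0411,  0.0489]), array([-0.1018,  0.1891]))
(array([ 0.6778, -0.08  ,  0.0416,  0.0474]), array([0.1065, 0.188 ]))
(array([ 0.5775, -0.1551,  0.0405,  0.0492]), array([-0.0001,  0.1222]))
(array([ 0.4682, -0.0971,  0.0421,  0.0498]), array([-0.1039,  0.1897]))
```

```bash
python3 -m jog '[[[-0.008,-0.001,0,0],[-0.016,-0.001,0,0],[-0.022,-0.001,0,0],[-0.026,-0.001,0,0],[-0.026,-0.001,0,0],[-0.01,-0.001,0,0],[0.02,0,0,0],[0.03,0,-0.04,0],[0.06,0,-0.09,0],[0.09,0.05,-0.09,0]]]'
python3 - <<'E'
from meas import *
G=[W2(.107,.19),W2(.002,.1),W2(-.104,.192)]
for i in range(2):
  p,d=r.camera('scene')
  for o in pistons('scene',G,d): print(o and (np.array(o),np.array(F2(o))))
p,d=r.camera('wrist')
for o in pistons('wrist',G,d): print(o and (np.array(o),np.array(F2(o))))
cv2.imwrite('pics/w2.png',p)
go(.107,.255,.01,a)
E
```

```text
time: 5.8
eef_pos: [0.6083, -0.0283, 0.1052]
tool_rot: [3.138, 0.003, 1.658]
wrist_force: [2.4, -2.1, 0.2]
grip_width: 0.0595
finger_force: 0.0
(array([ 0.6778, -0.0799,  0.0413,  0.0473]), array([0.1065, 0.1881]))
(array([ 0.5793, -0.1695,  0.0323,  0.0494]), array([0.0004, 0.1077]))
(array([ 0.4662, -0.0967,  0.041 ,  0.0501]), array([-0.1058,  0.1903]))
(array([ 0.6778, -0.0794,  0.0418,  0.0479]), array([0.1065, 0.1887]))
(array([ 0.5952, -0.1872,  0.0447,  0.0491]), array([0.0147, 0.0887]))
(array([ 0.4667, -0.0965,  0.0407,  0.0499]), array([-0.1053,  0.1904]))
(array([ 0.6772, -0.0795,  0.0412,  0.0463]), array([0.1059, 0.1887]))
None
(array([ 0.4663, -0.0963,  0.0408,  0.0481]), array([-0.1057,  0.1907]))
t 5.95 fence pos [0.0445 0.2476] z 0.1009 shift [0.0073 0.0622 0.0911] turn 0.0033
```

```bash
python3 -m jog '[[[0.007,0.05,0,0],[0.007,0.062,0,0],[0.007,0.062,0.04,0],[0.007,0.062,0.08,0],[0.007,0.062,0.09,0],[0.007,0.062,0.09,0],[-0.003,0.062,0.09,0],[-0.015,0.061,0.09,0],[-0.027,0.060,0.09,0],[-0.037,0.060,0.09,0]]]'
python3 -c "
from h import *
go(.1008,.134,.01,a)"
```

```text
time: 6.95
eef_pos: [0.6731, -0.0613, 0.0119]
tool_rot: [3.139, 0.0, 1.659]
wrist_force: [-0.0, 3.7, 3.3]
grip_width: 0.0602
finger_force: 2.4
t 6.95 fence pos [0.1035 0.2071] z 0.0119 shift [-0.0731 -0.0026  0.002 ] turn -0.0012
```

```bash
python3 -m jog '[[[-0.012,-0.001,0,0],[-0.024,-0.002,0,0],[-0.036,-0.003,0,0],[-0.048,-0.003,0,0],[-0.058,-0.003,0,0],[-0.065,-0.003,0,0],[-0.070,-0.003,0,0],[-0.070,-0.003,0,0]]]'
python3 -c "
from h import *
go(.1008,.134,.01,a)"
python3 -m jog '[[[0.02,0,0,0],[0.045,0,-0.04,0],[0.09,0,-0.09,0],[0.1,-0.05,-0.09,0],[0.1,-0.1,-0.09,0],[0.11,-0.15,-0.09,0],[0.12,-0.2,-0.09,0],[0.12,-0.206,-0.09,0],[0.12,-0.206,-0.09,0]]]'
python3 - <<'E'
from meas import *
G=[W2(.103,.1),W2(.002,.1),W2(-.104,.192)]
for c in('scene','wrist'):
  p,d=r.camera(c);cv2.imwrite(f'pics/{c}3.png',p)
  for o in pistons(c,G,d): print(o and (np.array(o),np.array(F2(o))))
go(-.105,.258,.01,a)
E
```

```text
time: 7.75
eef_pos: [0.6754, -0.1314, 0.0101]
tool_rot: [3.141, 0.001, 1.659]
wrist_force: [0.3, -0.1, 1.3]
grip_width: 0.0603
finger_force: 0.8
t 7.75 fence pos [0.0995 0.137 ] z 0.0101 shift [-0.003   0.0013  0.0001] turn -0.0011
time: 8.65
eef_pos: [0.4562, -0.0272, 0.0996]
tool_rot: [-3.139, -0.001, 1.66]
wrist_force: [-0.5, 0.3, 1.0]
grip_width: 0.0604
finger_force: 0.0
(array([ 0.6767, -0.1694,  0.0416,  0.0474]), array([0.0974, 0.0991]))
(array([ 0.5807, -0.1802,  0.0428,  0.0496]), array([0.0009, 0.0969]))
(array([ 0.466 , -0.0964,  0.0405,  0.0499]), array([-0.1059,  0.1906]))
None
(array([ 0.5836, -0.1751,  0.0372,  0.0492]), array([0.0042, 0.1018]))
(array([ 0.47  , -0.0952,  0.0406,  0.0493]), array([-0.1018,  0.1914]))
t 8.75 fence pos [-0.1056  0.2588] z 0.1003 shift [-0.0007  0.0005  0.0903] turn 0.0001
```

```bash
python3 -m jog '[[[0,0.002,0.04,0],[0,0.002,0.08,0],[0,0.002,0.09,0],[0,0.002,0.09,0],[-0.012,0.003,0.09,0],[-0.024,0.004,0.09,0],[-0.036,0.005,0.09,0],[-0.048,0.006,0.09,0],[-0.060,0.006,0.09,0],[-0.072,0.007,0.09,0]]]'
python3 -m jog '[[[-0.012,0,0,0],[-0.024,0,0,0],[-0.036,0,0,0],[-0.045,0,0,0],[-0.050,0,0,0],[-0.050,0,0,0],[-0.050,0,0,0]]]'
python3 -c "
from h import *
go(-.0992,.134,.01,a)"
python3 -m jog '[[[0.02,0,0,0],[0.045,0,-0.04,0],[0.09,0,-0.09,0],[0.13,0,-0.12,0],[0.18,0.03,-0.12,0],[0.23,0.06,-0.12,0],[0.28,0.09,-0.12,0],[0.28,0.1,-0.12,0]]]'
python3 - <<'E'
from meas import *
G=[W2(.103,.1),W2(.002,.1),W2(-.102,.1)]
for c in('scene','wrist'):
  p,d=r.camera(c);cv2.imwrite(f'pics/{c}4.png',p)
  for o in pistons(c,G,d): print(o and (np.array(o),np.array(F2(o))))
p=cv2.imread('pics/scene4.png');cv2.imwrite('pics/c4.png',cv2.resize(p[140:240,190:330],None,fx=5,fy=5,interpolation=2))
E
```

```text
time: 9.75
eef_pos: [0.473, -0.1007, 0.0105]
tool_rot: [3.141, -0.0, 1.659]
wrist_force: [-1.6, 3.9, 5.9]
grip_width: 0.0601
finger_force: 3.2
time: 10.45
eef_pos: [0.4774, -0.1503, 0.0099]
tool_rot: [3.142, 0.001, 1.66]
wrist_force: [-0.2, -0.2, -0.1]
grip_width: 0.0597
finger_force: 0.0
t 10.45 fence pos [-0.0994  0.1359] z 0.0099 shift [-0.0019  0.0002 -0.0001] turn -0.0004
time: 11.25
eef_pos: [0.5521, 0.141, 0.1302]
tool_rot: [3.141, 0.0, 1.662]
wrist_force: [0.7, -0.5, -0.3]
grip_width: 0.06
finger_force: 0.0
(array([ 0.6769, -0.1693,  0.0418,  0.0475]), array([0.0976, 0.0992]))
(array([ 0.6008, -0.1797,  0.0405,  0.0496]), array([0.0209, 0.0957]))
(array([ 0.473 , -0.1864,  0.0349,  0.05  ]), array([-0.107 ,  0.1003]))
None
None
None
```

View pics/c4.png

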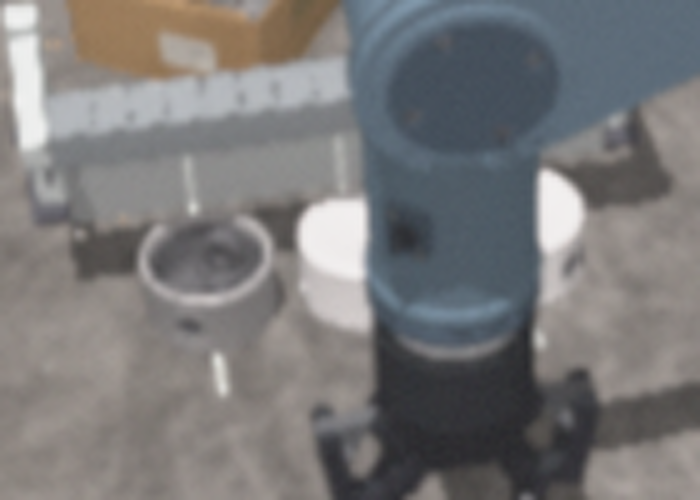

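View pics/wrist4.png

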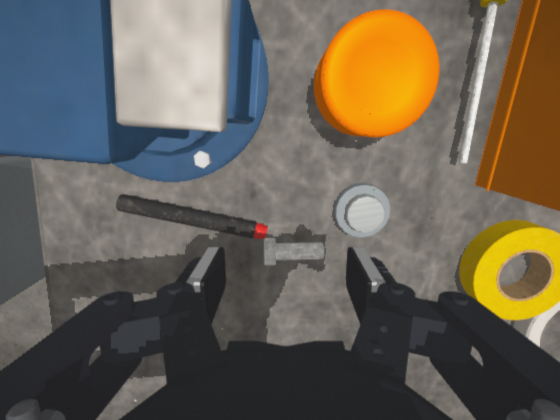

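Crop: B at (205,270) and A at (335,260) in crop pixels stand astride their lines, while C is half hidden by the arm. The wrist view shows the trigger at (363,212) and the bystanders untouched. I'll turn the tool by 90° for the finger-back push and look again.

```bash
python3 -c "
from h import *
go(.1,.24,.13,a+np.pi/2)"
```

```text
t 11.35 fence pos [0.0036 0.4205] z 0.1299 shift [-1.809e-01  9.560e-02  1.000e-04] turn -1.5663
```

```bash
python3 -m jog '[[[-0.181,0.096,0,-1.566],[-0.181,0.096,0,-1.566],[-0.181,0.096,0,-1.566],[-0.181,0.096,0,-1.566],[-0.181,0.096,0,-1.566],[-0.181,0.096,0,-1.566],[-0.181,0.096,0,-1.566],[-0.181,0.096,0,-1.566],[-0.181,0.096,0,-1.566],[-0.181,0.096,0,-1.566]]]' 0.0854
python3 -m jog '[[[0,0,0,-0.07],[0,0,0,-0.07],[0,0,0,-0.07]]]'
python3 - <<'E'
from meas import *
G=[W2(.103,.1),W2(.002,.1),W2(-.102,.1)]
go(.1,.24,.13,a+np.pi/2)
for c in('scene','wrist'):
  p,d=r.camera(c);cv2.imwrite(f'pics/{c}5.png',p)
  for o in pistons(c,G,d): print(o and (np.array(o),np.array(F2(o))))
a_=cv2.imread('pics/scene5.png')[150:250,190:350];b=cv2.imread('pics/wrist5.png')
cv2.imwrite('pics/c5.png',np.vstack([cv2.resize(a_,(480,300),interpolation=2),cv2.resize(b,(400,300))[:, :].repeat(1,0) if 0 else cv2.resize(b,(480,300))]))
E
```

```text
time: 12.35
eef_pos: [0.663, -0.0345, 0.1294]
tool_rot: [-3.141, -0.001, -3.121]
wrist_force: [-0.9, 0.6, 0.1]
grip_width: 0.0854
finger_force: 0.0
time: 12.65
eef_pos: [0.6633, -0.0341, 0.1297]
tool_rot: [-3.141, -0.001, -3.059]
wrist_force: [-0.2, -0.3, 0.2]
grip_width: 0.0853
finger_force: 0.0
t 12.65 fence pos [0.0962 0.2351] z 0.1297 shift [-0.0038  0.005  -0.0003] turn -0.0065
(array([ 0.6765, -0.1695,  0.0413,  0.0476]), array([0.0972, 0.0991]))
(array([ 0.5811, -0.1789,  0.0429,  0.0494]), array([0.0013, 0.0981]))
(array([ 0.4791, -0.1878,  0.0408,  0.0499]), array([-0.101 ,  0.0984]))
(array([ 0.6791, -0.1678,  0.0413,  0.0478]), array([0.1   , 0.1005]))
(array([ 0.5916, -0.1816,  0.0496,  0.0493]), array([0.0116, 0.0946]))
None
```

View pics/c5.png

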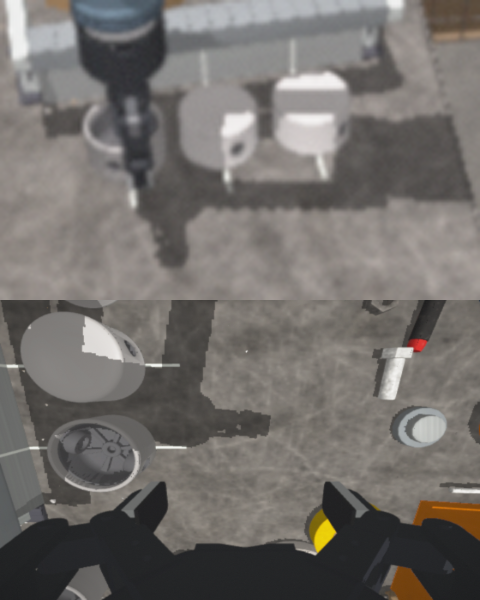

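```bash
sed -i 's/<.06)&(W/<.05)\&(W/' meas.py; python3 - <<'E'
from meas import *
G=[W2(.0985,.1),W2(.0,.099),W2(-.1,.099)]
for c in('scene','side','wrist'):
  p,d=r.camera(c)
  G2=[o[:2] if o else g for o,g in zip(pistons(c,G,d),G)]
  for o in pistons(c,G2,d): print(c,o and (np.array(o),np.array(F2(o))))
  if c=='wrist':
    g=cv2.cvtColor(p,6).astype(float);K=cal(c)
    for u0,u1,v0,v1 in((186,214,196,212),(175,208,83,100)):
      L=[]
      for u in range(u0,u1):
        w=np.clip(g[v0:v1,u]-np.median(g[v0:v1,u])-20,0,None)
        if w.sum()>20:L.append(F2(ray(c,u,(w*np.arange(v0,v1)).sum()/w.sum(),0,K)))
      print(' line',len(L),np.median(np.array(L),0) if L else 0)
E
```

```text
scene (array([ 0.6765, -0.1695,  0.041 ,  0.048 ]), array([0.0972, 0.099 ]))
scene (array([ 0.5786, -0.1798,  0.0413,  0.0496]), array([-0.0012,  0.0975]))
scene (array([ 0.479 , -0.1884,  0.0409,  0.0499]), array([-0.1012,  0.0979]))
side (array([ 0.6781, -0.172 ,  0.041 ,  0.0471]), array([0.0986, 0.0964]))
side (array([ 0.579 , -0.1835,  0.0404,  0.0492]), array([-0.0011,  0.0938]))
side (array([ 0.4827, -0.195 ,  0.0369,  0.0494]), array([-0.0981,  0.0909]))
wrist (array([ 0.6791, -0.1678,  0.0413,  0.0478]), array([0.0999, 0.1005]))
wrist (array([ 0.581 , -0.1786,  0.0409,  0.0492]), array([0.0013, 0.0985]))
wrist None
 line 28 [0.1024 0.1569]
 line 33 [0.0023 0.1576]
```

```bash
python3 -m jog '[[[0.0015,0,0.04,-0.046],[0.0015,0,0.08,-0.046],[0.0015,0,0.115,-0.046],[0.0015,0,0.124,-0.046],[0.0015,0,0.124,-0.046]]]'
python3 -c "
from h import *
go(.1,.14,.006,a+np.pi/2+.04)"
python3 -m jog '[[[0,-0.01,0,0],[0,-0.02,0,0],[0,-0.028,0,0],[0,-0.036,0,0],[0,-0.044,0,0],[0,-0.052,0,0],[0,-0.058,0,0],[0,-0.058,0,0]]]'
python3 - <<'E'
from meas import *
G=[W2(.0985,.08),W2(.0,.098)]
go(.1,.14,.006,a+np.pi/2+.04)
for c in('side','wrist'):
  p,d=r.camera(c);cv2.imwrite(f'pics/{c}6.png',p)
  G2=[o[:2] if o else g for o,g in zip(pistons(c,G,d),G)]
  for o in pistons(c,G2,d): print(c,o and (np.array(o),np.array(F2(o))))
E
```

```text
time: 13.4
eef_pos: [0.6611, -0.0334, 0.0045]
tool_rot: [3.14, -0.003, -3.011]
wrist_force: [0.2, -0.0, 0.4]
grip_width: 0.085
finger_force: 0.0
t 13.40 fence pos [0.094  0.2359] z 0.0045 shift [-0.0019 -0.0961 -0.0016] turn 0.0017
time: 14.2
eef_pos: [0.6701, -0.0923, 0.0061]
tool_rot: [-3.141, 0.0, -3.011]
wrist_force: [0.7, -0.2, 0.2]
grip_width: 0.0855
finger_force: 0.0
t 14.20 fence pos [0.0977 0.1765] z 0.0061 shift [-0.0008 -0.0365  0.0001] turn 0.0011
side (array([ 0.6822, -0.1895,  0.0414,  0.0472]), array([0.1011, 0.0786]))
side (array([ 0.5795, -0.1845,  0.0396,  0.0493]), array([-0.0007,  0.0927]))
wrist (array([ 0.6795, -0.1705,  0.0393,  0.0485]), array([0.1002, 0.0978]))
wrist (array([ 0.5871, -0.1711,  0.0335,  0.049 ]), array([0.008 , 0.1054]))
```

```bash
python3 -m jog '[[[0,-0.004,0,0.02],[0,-0.01,0,0.02],[0,-0.016,0,0.02],[0,-0.022,0,0.02],[0,-0.027,0,0.02],[0,-0.031,0,0.02],[0,-0.034,0,0.02],[0,-0.034,0,0.02]]]'
python3 - <<'E'
from meas import *
G=[W2(.0985,.046)]
go(.1,.1375,.006,a+np.pi/2+.02)
for c in('side','scene'):
  p,d=r.camera(c);cv2.imwrite(f'pics/{c}7.png',p)
  G2=[o[:2] if o else g for o,g in zip(pistons(c,G,d),G)]
  for o in pistons(c,G2,d): print(c,o and (np.array(o),np.array(F2(o))))
E
```

```text
time: 15.1
eef_pos: [0.6731, -0.1246, 0.0045]
tool_rot: [3.14, -0.003, -3.031]
wrist_force: [-0.0, 1.6, -9.9]
grip_width: 0.0855
finger_force: 1.2
t 15.10 fence pos [0.0979 0.144 ] z 0.0045 shift [-0.002  -0.0066 -0.0015] turn 0.0014
side (array([ 0.6853, -0.2235,  0.0429,  0.0483]), array([0.1011, 0.0445]))
scene None
```

```bash
python3 -c "
from h import *
print(r.observe()['wrist_force'],r.observe()['eef_pos'])"
python3 -m jog '[[[0,-0.001,0,0],[0,-0.002,0,0],[0,-0.003,0,0],[0,-0.003,0,0]]]'
python3 -m jog '[[[0,-0.001,0,0],[0,-0.002,0,0],[0,-0.002,0,0]]]'
python3 - <<'E'
from meas import *
G=[W2(.0985,.044)]
go(.1,.1375,.006,a+np.pi/2+.02)
p,d=r.camera('side');o=pistons('side',G,d)[0];o=pistons('side',[o[:2]],d)[0];print(o,F2(o))
E
```

```text
[  0.4543278    0.99551621 -11.78795848] [ 0.67314592 -0.12466189  0.0045055 ]
time: 15.6
eef_pos: [0.6734, -0.1269, 0.0045]
tool_rot: [3.139, -0.003, -3.03]
wrist_force: [-2.2, 5.0, -13.3]
grip_width: 0.0851
finger_force: 1.1
time: 15.9
eef_pos: [0.6736, -0.1288, 0.0046]
tool_rot: [3.139, -0.003, -3.03]
wrist_force: [-0.1, 5.1, -12.9]
grip_width: 0.0858
finger_force: 1.0
t 15.90 fence pos [0.098  0.1398] z 0.0046 shift [-0.002  -0.0024 -0.0014] turn 0.0019
(np.float64(0.6869053260107728), np.float64(-0.23090520137883033), np.float64(0.045753709853904236), np.float64(0.04973844222774493)) (np.float64(0.10210478373457246), np.float64(0.036939868249364086))
```

```bash
python3 - <<'E'
from meas import *
p,d=r.camera('side');q,_=r.camera('wrist')
cv2.imwrite('pics/c8.png',np.hstack([cv2.resize(p[170:300,250:400],(450,390),interpolation=2),cv2.resize(q[60:400,0:300],(344,390))]))
E
```

```text
(no output)
```

View pics/c8.png

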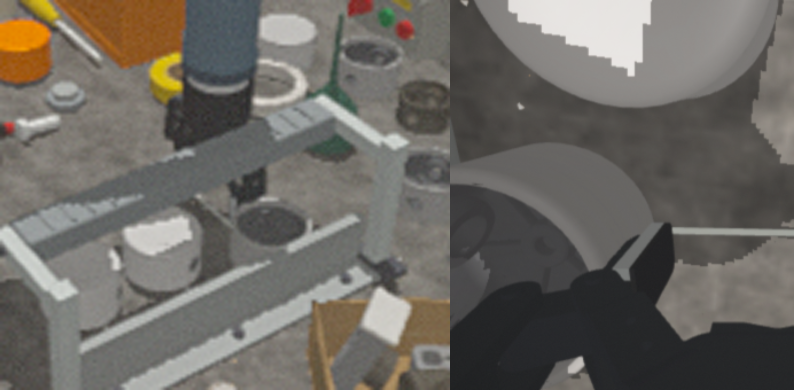

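Left view: B stands close to the fence, and the bar and gripper body are separate as far as can be seen. Right view: the finger's link sits just over B's rim. I'll find the source of the −12 N before pushing on.

```bash
python3 -c "
from h import *
s=r.observe();print(s['wrist_force'],s['moment'],s['tau'])"
python3 -m jog '[[[0,0.004,0,0],[0,0.008,0,0],[0,0.008,0,0]]]'
python3 -c "
from h import *
s=r.observe();print(s['wrist_force'],s['moment'],s['tau']);go(.1,.1375,.006,a+np.pi/2)"
python3 -m jog '[[[0,0.02,0,0],[0,0.04,0,0],[0,0.04,0,0]]]'
python3 - <<'E'
from meas import *
s=r.observe();print(s['wrist_force'],s['moment'])
for c in('side','scene'):
  p,d=r.camera(c);G=[W2(.0985,.043)]
  G2=[o[:2] if o else g for o,g in zip(pistons(c,G,d),G)]
  for o in pistons(c,G2,d): print(c,o and (np.array(o),np.array(F2(o))))
E
```

```text
[ -0.24834821   3.9405409  -14.56963221] [1.3942451  0.1226318  0.02592362] [-3.33701223e+00 -7.32886791e+01 -3.03380084e+01 -1.74153652e+00
 -9.32698566e-01  1.40073965e-02]
time: 16.35
eef_pos: [0.673, -0.1219, 0.0045]
tool_rot: [3.141, -0.002, -3.031]
wrist_force: [0.6, -2.0, -21.3]
grip_width: 0.0851
finger_force: 0.0
[  0.58190135  -2.01942346 -21.25196294] [1.20070841 0.01884562 0.08523249] [  1.34236559 -77.96220303 -30.84161282  -0.67453299  -0.12940752
   0.14329053]
t 16.35 fence pos [0.0979 0.1467] z 0.0045 shift [-0.0019 -0.0092 -0.0015] turn 0.0215
time: 16.65
eef_pos: [0.6716, -0.0796, 0.0093]
tool_rot: [-3.14, 0.005, -3.027]
wrist_force: [-0.4, -0.8, 0.1]
grip_width: 0.0855
finger_force: 0.0
[-0.4392 -0.8331  0.064 ] [-0.0297 -0.1058  0.024 ]
side (array([ 0.6861, -0.2322,  0.0464,  0.0496]), array([0.1012, 0.0357]))
scene None
```

The moment puts the contact 57 mm in front of the tool, so the finger knuckle was touching the underside of the bar. Open fingertips stand 13 mm back, so I can run the tool about 10 mm lower.

```bash
python3 -c "
from h import *
go(.098,.185,-.004,a+np.pi/2)"
python3 -m jog '[[[0,0,0.004,0.02],[0,0,0.008,0.02],[0,0,0.010,0.02],[0,0,0.010,0.02]]]'
python3 -c "
from h import *
go(.098,.15,-.004,a+np.pi/2)"
```

```text
t 16.75 fence pos [0.1003 0.187 ] z 0.0089 shift [ 0.0024 -0.0019  0.0129] turn 0.0243
time: 17.15
eef_pos: [0.6691, -0.0824, -0.0047]
tool_rot: [3.141, -0.001, -3.051]
wrist_force: [0.5, -0.7, 1.3]
grip_width: 0.0857
finger_force: 0.0
t 17.15 fence pos [0.0976 0.1864] z -0.0047 shift [-0.0003 -0.0364 -0.0007] turn 0.0014
```

```bash
python3 -m jog '[[[0,-0.015,0,0],[0,-0.030,0,0],[0,-0.038,0,0],[0,-0.042,0,0],[0,-0.044,0,0],[0,-0.044,0,0]]]'
python3 -m jog '[[[0,-0.001,0,0],[0,-0.002,0,0],[0,-0.002,0,0]]]'
python3 -c "
from h import *
go(.098,.1375,-.004,a+np.pi/2);s=r.observe();print(s['wrist_force'],s['moment'])"
```

```text
time: 17.75
eef_pos: [0.6735, -0.1261, -0.0039]
tool_rot: [3.142, 0.0, -3.051]
wrist_force: [0.2, -0.4, 0.8]
grip_width: 0.0856
finger_force: 0.3
time: 18.05
eef_pos: [0.6736, -0.1266, -0.0038]
tool_rot: [3.14, -0.0, -3.05]
wrist_force: [-0.4, 4.6, 3.1]
grip_width: 0.0853
finger_force: 2.3
t 18.05 fence pos [0.0981 0.142 ] z -0.0038 shift [ 0.0001 -0.0045  0.0002] turn 0.0026
[-0.40624979  4.56471748  3.05446699] [ 0.33633737  0.10316288 -0.03416855]
```

```bash
python3 -m jog '[[[0,-0.001,0,0],[0,-0.002,0,0],[0,-0.002,0,0]]]'
python3 -c "
from h import *
go(.098,.1375,-.004,a+np.pi/2);s=r.observe();print(s['wrist_force'],s['moment'])"
python3 -m jog '[[[0,-0.001,0,0],[0,-0.002,0,0],[0,-0.002,0,0]]]'
python3 -c "
from h import *
go(.098,.1375,-.004,a+np.pi/2);s=r.observe();print(s['wrist_force'],s['moment'])"
```

```text
time: 18.35
eef_pos: [0.6736, -0.1273, -0.0036]
tool_rot: [3.139, -0.001, -3.049]
wrist_force: [-2.3, 10.1, 4.3]
grip_width: 0.0856
finger_force: 4.7
t 18.35 fence pos [0.0981 0.1413] z -0.0036 shift [ 0.0001 -0.0038  0.0004] turn 0.0029
[-2.31172253 10.09706803  4.25075576] [0.81634719 0.09854831 0.0260848 ]
time: 18.65
eef_pos: [0.6737, -0.1278, -0.0033]
tool_rot: [3.137, -0.001, -3.049]
wrist_force: [-2.8, 14.5, 7.0]
grip_width: 0.0857
finger_force: 7.0
t 18.65 fence pos [0.0981 0.1408] z -0.0033 shift [ 0.0001 -0.0033  0.0007] turn 0.0033
[-2.78894771 14.51378934  6.96748322] [ 1.25306748  0.20555086 -0.00354709]
```

```bash
python3 -m jog '[[[0,0.03,0,0],[0,0.07,0,0],[0.04,0.08,0,-0.012],[0.08,0.08,0,-0.012],[0.098,0.08,0,-0.012],[0.098,0.08,0,-0.012]]]'
python3 - <<'E'
from meas import *
go(0,.2,-.004,a+np.pi/2+.012)
c='wrist';p,d=r.camera(c);cv2.imwrite('pics/w9.png',p);G=[W2(.1,.043),W2(.0,.098),W2(-.1,.098)]
for o in pistons(c,G,d): print(c,o and (np.array(o),np.array(F2(o))))
c='scene';p,d=r.camera(c)
for o in pistons(c,G,d): print(c,o and (np.array(o),np.array(F2(o))))
c='side';p,d=r.camera(c)
for o in pistons(c,G,d): print(c,o and (np.array(o),np.array(F2(o))))
E
```

```text
time: 19.25
eef_pos: [0.5663, -0.0607, -0.0042]
tool_rot: [3.141, -0.003, -3.038]
wrist_force: [-0.3, 0.3, -0.1]
grip_width: 0.0853
finger_force: 0.0
t 19.25 fence pos [-0.0029  0.2172] z -0.0042 shift [-0.0027 -0.0172 -0.0002] turn 0.0021
wrist None
wrist (array([ 0.5744, -0.1556,  0.0262,  0.0483]), array([-0.0032,  0.122 ]))
wrist (array([ 0.4874, -0.1706,  0.025 ,  0.0437]), array([-0.0912,  0.1148]))
scene (array([ 0.684 , -0.2259,  0.0434,  0.0474]), array([0.0997, 0.0422]))
scene (array([ 0.5859, -0.1789,  0.0332,  0.0497]), array([0.0062, 0.0977]))
scene (array([ 0.4788, -0.1879,  0.0414,  0.0498]), array([-0.1013,  0.0984]))
side (array([ 0.6868, -0.2303,  0.0435,  0.0489]), array([0.1021, 0.0376]))
side (array([ 0.5792, -0.1835,  0.0401,  0.0494]), array([-0.0009,  0.0938]))
side (array([ 0.4824, -0.1933,  0.0382,  0.0495]), array([-0.0983,  0.0927]))
```

```bash
python3 -m jog '[[[-0.002,-0.008,0,0],[-0.002,-0.016,0,0],[-0.002,-0.024,0,0],[-0.002,-0.032,0,0],[-0.002,-0.040,0,0],[-0.002,-0.048,0,0],[-0.002,-0.056,0,0],[-0.002,-0.063,0,0],[-0.002,-0.068,0,0],[-0.002,-0.070,0,0]]]'
python3 -m jog '[[[0,-0.001,0,0],[0,-0.003,0,0],[0,-0.004,0,0],[0,-0.004,0,0]]]'
python3 -c "
from h import *
go(0,.1375,-.004,a+np.pi/2);s=r.observe();print(s['wrist_force'],s['moment'])"
```

```text
time: 20.4
eef_pos: [0.5785, -0.1313, -0.0039]
tool_rot: [-3.141, 0.0, -3.039]
wrist_force: [-1.2, 5.1, 6.0]
grip_width: 0.0854
finger_force: 3.3
time: 20.8
eef_pos: [0.5788, -0.1345, -0.0039]
tool_rot: [-3.142, 0.0, -3.038]
wrist_force: [-1.0, 4.0, 5.3]
grip_width: 0.0851
finger_force: 3.0
t 20.80 fence pos [0.0031 0.1426] z -0.0039 shift [ 0.0031 -0.0051  0.0001] turn 0.0141
[-0.96474301  3.9648546   5.32760199] [ 0.1344261   0.12045383 -0.09000225]
```

```bash
python3 -m jog '[[[0,-0.001,0,0],[0,-0.002,0,0],[0,-0.002,0,0]]]'
python3 -m jog '[[[0,-0.001,0,0],[0,-0.002,0,0],[0,-0.002,0,0]]]'
python3 -c "
from h import *
go(0,.1375,-.004,a+np.pi/2);s=r.observe();print(s['wrist_force'],s['moment'])"
```

```text
time: 21.1
eef_pos: [0.579, -0.1356, -0.0038]
tool_rot: [3.141, -0.0, -3.038]
wrist_force: [-0.4, 7.2, 6.3]
grip_width: 0.0856
finger_force: 4.5
time: 21.4
eef_pos: [0.5789, -0.1357, -0.0038]
tool_rot: [3.138, -0.001, -3.038]
wrist_force: [-1.3, 14.3, 8.9]
grip_width: 0.0854
finger_force: 7.5
t 21.40 fence pos [0.003  0.1414] z -0.0038 shift [ 0.0031 -0.0038  0.0002] turn 0.0144
[-1.33690097 14.3237396   8.86487885] [1.27125409 0.10881027 0.04106932]
```

```bash
python3 -m jog '[[[0,0.03,0,0],[0,0.07,0,0],[0.04,0.08,0,0],[0.08,0.08,0,0],[0.102,0.08,0,0],[0.102,0.08,0,0]]]'
python3 - <<'E'
from meas import *
go(-.1005,.147,-.004,a+np.pi/2+.012)
G=[W2(.1,.043),W2(.0,.043),W2(-.1,.098)]
for c in('scene','side'):
  p,d=r.camera(c)
  for o in pistons(c,G,d): print(c,o and (np.array(o),np.array(F2(o))))
E
python3 -m jog '[[[0,-0.008,0,0],[0,-0.016,0,0],[0,-0.024,0,0],[0,-0.032,0,0],[0,-0.040,0,0],[0,-0.048,0,0],[0,-0.056,0,0],[0,-0.063,0,0],[0,-0.068,0,0],[0,-0.070,0,0]]]'
python3 -c "
from h import *
go(0,.1375,-.004,a+np.pi/2);s=r.observe();print(s['wrist_force'],s['moment'])"
```

```text
time: 22.0
eef_pos: [0.4661, -0.0691, -0.0046]
tool_rot: [3.141, -0.004, -3.039]
wrist_force: [-0.3, -0.1, 0.5]
grip_width: 0.0853
finger_force: 0.0
t 22.00 fence pos [-0.1034  0.2178] z -0.0046 shift [-0.002  -0.0708 -0.0006] turn 0.0016
scene (array([ 0.6825, -0.2275,  0.0438,  0.0475]), array([0.0981, 0.0407]))
scene (array([ 0.5905, -0.2348,  0.043 ,  0.0496]), array([0.0057, 0.0417]))
scene (array([ 0.4822, -0.1859,  0.0381,  0.0498]), array([-0.0978,  0.1   ]))
side (array([ 0.6871, -0.2297,  0.0434,  0.0487]), array([0.1024, 0.0381]))
side (array([ 0.5911, -0.239 ,  0.0421,  0.05  ]), array([0.006 , 0.0374]))
side (array([ 0.4832, -0.1926,  0.0379,  0.0494]), array([-0.0973,  0.0933]))
time: 23.1
eef_pos: [0.4769, -0.1397, -0.0039]
tool_rot: [-3.141, 0.0, -3.039]
wrist_force: [0.3, 5.2, 4.4]
grip_width: 0.0855
finger_force: 3.2
t 23.10 fence pos [-0.0989  0.1465] z -0.0039 shift [-0.0988 -0.0103  0.0001] turn 0.0134
[0.3075103  5.24542721 4.39039608] [ 0.23749471 -0.08954316  0.04825787]
```

```bash
python3 -m jog '[[[0,-0.002,0,0],[0,-0.004,0,0],[0,-0.005,0,0],[0,-0.006,0,0],[0,-0.006,0,0]]]'
python3 -m jog '[[[0,-0.001,0,0],[0,-0.002,0,0],[0,-0.002,0,0]]]'
python3 -c "
from h import *
go(0,.1375,-.004,a+np.pi/2);s=r.observe();print(s['wrist_force'],s['moment'])"
python3 -m jog '[[[0,0.03,0,0],[0,0.07,0,0],[0,0.11,-0.04,0],[-0.04,0.15,-0.09,0],[-0.08,0.2,-0.13,0],[-0.1,0.25,-0.14,0],[-0.1,0.25,-0.14,0],[-0.1,0.25,-0.14,0]]]'
python3 - <<'E'
from meas import *
for c in('scene','side','wrist'):
  p,d=r.camera(c);W=cloud(c,d);cv2.imwrite(f'pics/{c}10.png',p);np.save(f'pics/{c}10.npy',d)
  q=(W[...,:2]-O);S=q@E_;N=q@N_
  for s0 in(.1,0,-.1):
    m=(abs(S-s0)<.049)&(N>.004)&(N<.09)&(W[...,2]>.043)&(W[...,2]<.054)&(d>0)
    P=np.stack([S[m],N[m]],1)
    if len(P)<60: print(c,s0,len(P));continue
    h=cv2.convexHull((P*1e4).astype(np.float32))[:,0]/1e4;print(c,s0,len(P),circ(h,.041),'range s',np.percentile(P[:,0],[1,99]))
go(0,.3,.1,a+np.pi/2)
b=[cv2.resize(cv2.imread(f'pics/{c}10.png')[y:y+110,x:x+150],(400,293),interpolation=2) for c,y,x in(('scene',140,190),('side',195,240))]
cv2.imwrite('pics/c10.png',np.hstack(b))
E
```

```text
time: 23.6
eef_pos: [0.4773, -0.1446, -0.0039]
tool_rot: [3.141, -0.0, -3.038]
wrist_force: [0.4, 5.4, 5.7]
grip_width: 0.0858
finger_force: 3.9
time: 23.9
eef_pos: [0.4772, -0.1448, -0.0038]
tool_rot: [3.139, -0.001, -3.038]
wrist_force: [0.9, 14.0, 9.4]
grip_width: 0.0854
finger_force: 7.7
t 23.90 fence pos [-0.0991  0.1414] z -0.0038 shift [-0.0991 -0.0052  0.0001] turn 0.0140
[ 0.92955381 14.03418488  9.35799324] [ 1.1429041  -0.18418849  0.105347  ]
time: 24.7
eef_pos: [0.5545, 0.1156, 0.1386]
tool_rot: [3.142, 0.007, -3.035]
wrist_force: [0.5, -0.4, -0.1]
grip_width: 0.0858
finger_force: 0.0
scene 0.1 129 [0.1008 0.0435 0.0425] range s [0.0607 0.1403]
scene 0 249 [0.0186 0.0419 0.0383] range s [-0.0084  0.0445]
scene -0.1 113 [-0.1135  0.0425  0.0366] range s [-0.1486 -0.1142]
side 0.1 117 [0.1005 0.042  0.0405] range s [0.0599 0.1403]
side 0 387 [0.0071 0.0416 0.0406] range s [-0.0321  0.0443]
side -0.1 370 [-0.1075  0.0429  0.0412] range s [-0.1415 -0.0681]
wrist 0.1 0
wrist 0 0
wrist -0.1 0
t 24.85 fence pos [-0.0029  0.3903] z 0.1353 shift [-0.0016 -0.0903  0.0353] turn 0.0154
```

View pics/c10.png

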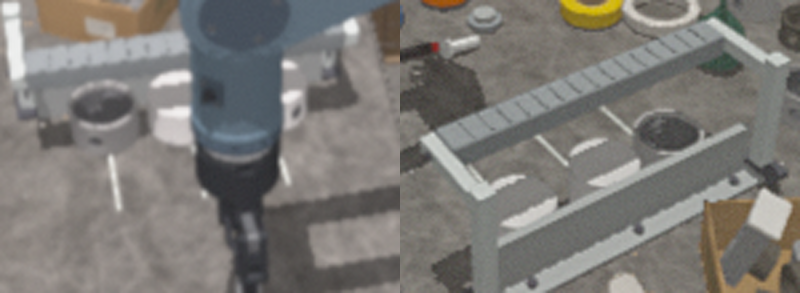

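The side crop shows the three pistons at the fence, with A (604,160) and C (520,200) pushed off their lines, and the lines meet them to one side. I'll refit from the saved depth with centred windows.

```bash
cat > row.py <<'E'
from meas import *
LINE={'scene':(.0993,-.0009,-.1006),'side':(.1018,.0012,-.0984)}
def row(c,d,est):
  W=cloud(c,d);q=(W[...,:2]-O);S=q@E_;N=q@N_
  for i,s0 in enumerate(est):
    for k in range(4):
      m=(np.hypot(S-s0,N-.042)<.0455)&(N>.003)&(W[...,2]>.043)&(W[...,2]<.054)&(d>0)
      P=np.stack([S[m],N[m]],1)
      if len(P)<60: break
      h=cv2.convexHull((P*1e4).astype(np.float32))[:,0]/1e4
      from scipy.optimize import least_squares
      f=least_squares(lambda p:np.hypot(*(h-p).T)-.0405,[s0,.042],loss='soft_l1',f_scale=.001).x;s0=f[0]
    print(c,'ABC'[[1,0,2][i]],len(P),f,'off line %.4f'%(f[0]-LINE[c][i]))
E
python3 - <<'E'
from row import *
for c in('side','scene'): row(c,np.load(f'pics/{c}10.npy'),(.1,.006,-.106))
# line positions in side picture, now that they are free in front (n .09-.17)
p=cv2.imread('pics/side10.png');g=cv2.cvtColor(p,6).astype(float);d=np.load('pics/side10.npy');K=cal('side');W=cloud('side',d)
q=W[...,:2]-O;S=q@E_;N=q@N_
for s0 in(.1,0,-.1):
  m=(abs(S-s0)<.012)&(N>.1)&(N<.17)&(abs(W[...,2])<.012)&(g>150);print('side line',m.sum(),np.median(S[m]) if m.sum() else 0)
E
```

```text
side B 117 [0.1005 0.042 ] off line -0.0013
side A 387 [0.007  0.0416] off line 0.0058
side C 370 [-0.1068  0.0428] off line -0.0084
scene B 130 [0.1001 0.0429] off line 0.0008
scene A 250 [0.0084 0.0436] off line 0.0093
scene C 113 [-0.1087  0.042 ] off line -0.0081
side line 23 0.10047295575629686
side line 23 0.00038803935086926405
side line 16 -0.09842910145646641
```

```bash
python3 -c "
from h import *
go(.045,.25,.03,a+np.pi/2)"
```

```text
t 24.85 fence pos [-0.0029  0.3903] z 0.1353 shift [-0.0459 -0.1409  0.1053] turn 0.0154
```

```bash
python3 -m jog '[[[-0.02,-0.045,0,0.0154],[-0.046,-0.09,0.01,0.0154],[-0.046,-0.135,0.03,0.0154],[-0.046,-0.141,0.075,0.0154],[-0.046,-0.141,0.12,0.0154],[-0.046,-0.141,0.139,0.0154],[-0.046,-0.141,0.139,0.0154]]]'
python3 -c "
from h import *
go(.045,.135,-.004,a+np.pi/2)"
```

```text
time: 25.55
eef_pos: [0.6066, -0.0251, -0.0079]
tool_rot: [3.139, -0.01, -3.057]
wrist_force: [-1.7, -0.4, 0.2]
grip_width: 0.0854
finger_force: 0.0
t 25.55 fence pos [0.0404 0.2491] z -0.0079 shift [-0.005  -0.114  -0.0043] turn -0.0043
```

```bash
python3 -m jog '[[[0,-0.04,0,0],[0,-0.08,0,0],[0,-0.1,0,0],[0,-0.109,0,0],[0,-0.113,0,0],[0,-0.113,0,0],[0,-0.113,0,0]]]'
python3 -c "
from h import *
go(.0335,.135,-.004,a+np.pi/2);s=r.observe();print(s['wrist_force'],s['moment'])"
```

```text
time: 26.25
eef_pos: [0.6212, -0.1348, -0.0029]
tool_rot: [3.141, -0.0, -3.053]
wrist_force: [0.0, -0.1, -0.6]
grip_width: 0.0854
finger_force: 0.0
t 26.25 fence pos [0.0452 0.1385] z -0.0029 shift [ 0.0117 -0.0035  0.0011] turn -0.0004
[ 0.01512385 -0.10938135 -0.59774322] [ 0.03382375 -0.01060911  0.01680256]
```

```bash
python3 -m jog '[[[0,-0.003,0,0],[0.003,-0.0035,0,0],[0.006,-0.0035,0,0],[0.008,-0.0035,0,0],[0.008,-0.0035,0,0]]]'
python3 -c "
from h import *
go(.0335,.135,-.004,a+np.pi/2);s=r.observe();print(s['wrist_force'],s['moment'])"
python3 - <<'E'
from row import *
p,d=r.camera('side');row('side',d,(.1,.005,-.106))
E
```

```text
time: 26.75
eef_pos: [0.6133, -0.1402, -0.003]
tool_rot: [3.141, -0.0, -3.054]
wrist_force: [0.2, -0.0, 0.4]
grip_width: 0.0855
finger_force: 0.0
t 26.75 fence pos [0.0369 0.1338] z -0.0030 shift [0.0034 0.0012 0.001 ] turn -0.0016
[ 0.23070407 -0.03038796  0.42772983] [0.03785249 0.04345854 0.00339467]
side B 112 [0.1003 0.0424] off line -0.0015
side A 386 [0.0071 0.042 ] off line 0.0059
side C 372 [-0.1068  0.0429] off line -0.0084
```

```bash
python3 -m jog '[[[0.002,0,0,0],[0.004,0,0,0],[0.006,0,0,0],[0.006,0,0,0]]]'
python3 - <<'E'
from row import *
print(r.observe()['wrist_force'])
p,d=r.camera('side');row('side',d,(.1,.005,-.106));go(.0335,.135,-.004,a+np.pi/2)
E
```

```text
time: 27.2
eef_pos: [0.6079, -0.1402, -0.0027]
tool_rot: [3.141, 0.001, -3.054]
wrist_force: [1.6, 4.7, 1.5]
grip_width: 0.0853
finger_force: 2.2
[1.6456 4.7191 1.547 ]
side B 114 [0.1013 0.0422] off line -0.0005
side A 385 [0.0041 0.0416] off line 0.0029
side C 372 [-0.1076  0.0429] off line -0.0092
t 27.25 fence pos [0.0315 0.1344] z -0.0027 shift [-0.002   0.0006  0.0013] turn -0.0013
```

```bash
python3 -m jog '[[[0.002,0,0,0],[0.0035,0,0,0],[0.0035,0,0,0]]]'
python3 - <<'E'
from row import *
print(r.observe()['wrist_force'])
p,d=r.camera('side');row('side',d,(.1,.005,-.106));go(.0335,.135,-.004,a+np.pi/2)
p,d=r.camera('scene');row('scene',d,(.1,.005,-.106))
E
```

```text
time: 27.55
eef_pos: [0.6044, -0.1396, -0.0027]
tool_rot: [3.14, 0.0, -3.054]
wrist_force: [2.2, 7.9, 3.4]
grip_width: 0.0855
finger_force: 4.0
[2.2045 7.9295 3.4215]
side B 116 [0.102  0.0426] off line 0.0002
side A 383 [0.0025 0.0419] off line 0.0013
side C 373 [-0.1071  0.0428] off line -0.0087
t 27.60 fence pos [0.0281 0.1352] z -0.0027 shift [-0.0054 -0.0002  0.0013] turn -0.0012
scene B 137 [0.1004 0.043 ] off line 0.0011
scene A 57 [0.1004 0.043 ] off line 0.1013
scene C 343 [-0.1072  0.0433] off line -0.0066
```

```bash
python3 -m jog '[[[0.001,0,0,0],[0.002,0,0,0],[0.002,0,0,0],[-0.003,0.005,0,0],[-0.003,0.04,0,0],[0,0.08,0,0],[0.05,0.1,0,0],[0.1,0.1,0,0],[0.15,0.1,0,0],[0.173,0.09,0,0]]]'
python3 - <<'E'
from row import *
p,d=r.camera('side');row('side',d,(.1,.001,-.106));go(-.145,.135,-.004,a+np.pi/2)
p,d=r.camera('scene');row('scene',d,(.1,.001,-.106))
E
```

```text
time: 28.65
eef_pos: [0.4187, -0.0649, -0.0036]
tool_rot: [3.14, -0.005, -3.052]
wrist_force: [-0.2, 0.1, -0.0]
grip_width: 0.0852
finger_force: 0.0
side B 113 [0.1012 0.0419] off line -0.0006
side A 386 [0.0017 0.0434] off line 0.0005
side C 373 [-0.1074  0.043 ] off line -0.0090
t 28.70 fence pos [-0.1526  0.2254] z -0.0038 shift [-0.0076 -0.0904 -0.0001] turn 0.0001
scene B 139 [0.1001 0.0442] off line 0.0008
scene A 363 [0.0013 0.0447] off line 0.0022
scene C 348 [-0.1078  0.0438] off line -0.0072
```

```bash
python3 -m jog '[[[-0.004,-0.03,0,0],[-0.006,-0.06,0,0],[-0.006,-0.08,0,0],[-0.006,-0.088,0,0],[-0.006,-0.09,0,0],[-0.008,-0.09,0,0],[-0.011,-0.09,0,0],[-0.014,-0.09,0,0],[-0.017,-0.09,0,0],[-0.017,-0.09,0,0]]]'
python3 - <<'E'
from row import *
print(r.observe()['wrist_force'])
p,d=r.camera('side');row('side',d,(.1,.001,-.106));go(-.1235,.135,-.004,a+np.pi/2)
E
```

```text
time: 29.75
eef_pos: [0.4482, -0.1531, -0.0031]
tool_rot: [3.139, -0.002, -3.053]
wrist_force: [-2.5, 4.2, 4.3]
grip_width: 0.0853
finger_force: 3.2
[-2.5193  4.1561  4.328 ]
side B 112 [0.1016 0.0424] off line -0.0002
side A 384 [0.001  0.0402] off line -0.0002
side C 372 [-0.1044  0.0406] off line -0.0060
t 29.80 fence pos [-0.1288  0.1357] z -0.0031 shift [-0.0053 -0.0007  0.0009] turn -0.0006
```

```bash
python3 -m jog '[[[-0.002,0,0,0],[-0.004,0,0,0],[-0.006,0,0,0],[-0.006,0,0,0]]]'
python3 - <<'E'
from row import *
print(r.observe()['wrist_force'])
p,d=r.camera('side');row('side',d,(.1,.001,-.102));go(-.1235,.135,-.004,a+np.pi/2)
p,d=r.camera('scene');row('scene',d,(.1,.001,-.102))
E
```

```text
time: 30.2
eef_pos: [0.4528, -0.1514, -0.0032]
tool_rot: [3.137, -0.004, -3.053]
wrist_force: [-6.0, 8.3, 8.7]
grip_width: 0.0853
finger_force: 6.1
[-5.9527  8.3026  8.708 ]
side B 113 [0.1012 0.0419] off line -0.0006
side A 386 [0.0017 0.0417] off line 0.0005
side C 378 [-0.1023  0.0408] off line -0.0039
t 30.25 fence pos [-0.124  0.137] z -0.0032 shift [-0.0005 -0.002   0.0008] turn -0.0010
scene B 141 [0.1002 0.0444] off line 0.0009
scene A 349 [0.0018 0.0444] off line 0.0027
scene C 215 [-0.102   0.0444] off line -0.0014
```

```bash
python3 -m jog '[[[-0.001,-0.001,0,0],[-0.003,-0.001,0,0],[-0.003,-0.001,0,0],[0.002,0.002,0,0],[0.006,0.01,0,0],[0.006,0.05,0,0],[0.006,0.08,0,0]]]'
python3 - <<'E'
from row import *
print(r.observe()['wrist_force'])
p,d=r.camera('side');row('side',d,(.1,.001,-.1));go(0,.2,-.004,a+np.pi/2)
p,d=r.camera('scene');row('scene',d,(.1,.001,-.1))
E
```

```text
time: 31.0
eef_pos: [0.4416, -0.0739, -0.003]
tool_rot: [3.142, 0.0, -3.055]
wrist_force: [-1.0, 0.4, -0.8]
grip_width: 0.0854
finger_force: 0.0
[-0.9552  0.3964 -0.8316]
side B 119 [0.101  0.0424] off line -0.0008
side A 385 [0.002  0.0421] off line 0.0008
side C 394 [-0.1008  0.0416] off line -0.0024
t 31.05 fence pos [-0.13    0.2194] z -0.0034 shift [-0.13   -0.0192  0.0002] turn -0.0012
scene B 134 [0.1008 0.0443] off line 0.0015
scene A 357 [0.0016 0.0441] off line 0.0025
scene C 317 [-0.1025  0.0446] off line -0.0019
```

```bash
python3 -m jog '[[[0,-0.04,0,0],[0,-0.07,0,0],[0,-0.082,0,0],[0,-0.084,0,0],[-0.003,-0.085,0,0],[-0.006,-0.085,0,0],[-0.009,-0.085,0,0],[-0.012,-0.086,0,0],[-0.012,-0.086,0,0]]]'
python3 - <<'E'
from row import *
print(r.observe()['wrist_force'])
p,d=r.camera('side');row('side',d,(.1,.001,-.1));go(-.119,.135,-.004,a+np.pi/2)
E
```

```text
time: 32.0
eef_pos: [0.4526, -0.1531, -0.0028]
tool_rot: [3.129, -0.015, -3.055]
wrist_force: [-26.7, 22.0, 38.7]
grip_width: 0.0855
finger_force: 24.6
[-26.6983  22.0172  38.7416]
side B 116 [0.1015 0.0423] off line -0.0003
side A 386 [0.0009 0.0406] off line -0.0003
side C 380 [-0.1001  0.0408] off line -0.0017
t 32.05 fence pos [-0.1243  0.1353] z -0.0028 shift [-0.0053 -0.0003  0.0011] turn -0.0032
```

```bash
python3 -m jog '[[[0.005,0,0,0],[0.009,0.002,0,0],[0.011,0.02,0,0],[0.011,0.06,0,0],[0.011,0.08,0,0]]]'
python3 - <<'E'
from row import *
print(r.observe()['wrist_force'])
p,d=r.camera('side');row('side',d,(.1,.001,-.1));go(0,.2,-.004,a+np.pi/2)
p,d=r.camera('scene');row('scene',d,(.1,.001,-.1))
for c in('scene','side'): cv2.imwrite(f'pics/{c}11.png',r.camera(c)[0])
b=[cv2.resize(cv2.imread(f'pics/{c}11.png')[y:y+110,x:x+150],(400,293),interpolation=2) for c,y,x in(('scene',140,190),('side',195,240))]
cv2.imwrite('pics/c11.png',np.hstack(b))
E
```

```text
time: 32.55
eef_pos: [0.4425, -0.079, -0.0032]
tool_rot: [3.141, -0.001, -3.054]
wrist_force: [-0.5, 0.4, 0.3]
grip_width: 0.0848
finger_force: 0.0
[-0.503   0.4322  0.3003]
side B 116 [0.1014 0.0411] off line -0.0004
side A 385 [0.0014 0.0413] off line 0.0002
side C 395 [-0.1019  0.0411] off line -0.0035
t 32.60 fence pos [-0.1286  0.2123] z -0.0034 shift [-0.1286 -0.0122  0.0003] turn -0.0006
scene B 139 [0.1002 0.0438] off line 0.0009
scene A 361 [0.0014 0.0443] off line 0.0023
scene C 307 [-0.1018  0.0432] off line -0.0012
```

View pics/c11.png

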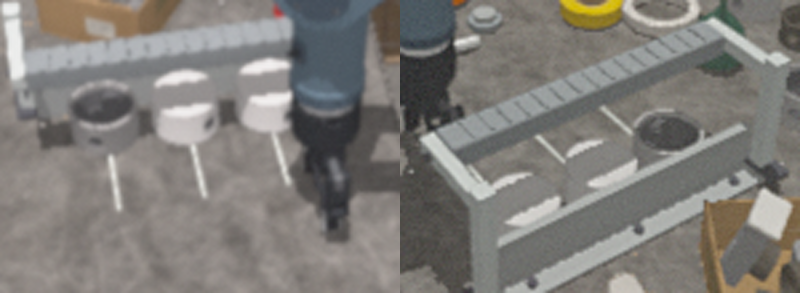

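Crop: all three pistons sit centred on their lines by eye, at crop pixels (105,115), (185,105) and (268,95). I'll re-measure the lines where they're now clear in front.

```bash
python3 - <<'E'
from row import *
for c in('scene','side'):
  p,d=r.camera(c);W=cloud(c,d);g=cv2.cvtColor(p,6).astype(float);K,R,t=cal(c)
  bg=cv2.medianBlur(p,9);w=np.clip(g-cv2.cvtColor(bg,6)-12,0,None)
  v,u=np.indices(g.shape);D=np.stack([u,v,np.ones_like(u)],-1)@np.linalg.inv(K).T@R;o=-R.T@t
  P=o+D*(-o[2]/D[...,2])[...,None];q=P[...,:2]-O;S=q@E_;N=q@N_
  for s0 in(.1,0,-.1):
    m=(abs(S-s0)<.012)&(N>.1)&(N<.165)&(w>0)&(abs(W[...,2])<.02)
    if m.sum()>5:print(c,s0,m.sum(),'line',np.average(S[m],weights=w[m]),'slope',np.polyfit(N[m],S[m],1,w=w[m])[0])
  row(c,d,(.1,.001,-.1))
E
```

```text
scene 0.1 49 line 0.09899929978524385 slope 0.0037560762979932387
scene 0 47 line -0.0008335071349639914 slope 0.0022027526167059746
scene -0.1 45 line -0.10093417026203667 slope 0.0010533270445897732
scene B 143 [0.1   0.044] off line 0.0007
scene A 359 [0.0013 0.0454] off line 0.0022
scene C 299 [-0.1022  0.0442] off line -0.0016
side 0.1 34 line 0.101545935027476 slope -0.003233661475187577
side 0 32 line 0.0016295400330667363 slope -0.007701406173378526
side -0.1 8 line -0.09758171804510403 slope 0.07167165126143223
side B 114 [0.1015 0.0426] off line -0.0003
side A 382 [0.0015 0.0414] off line 0.0003
side C 393 [-0.1018  0.0419] off line -0.0034
```

```bash
python3 -m jog '[[[-0.027,-0.03,0,0],[-0.027,-0.055,0,0],[-0.027,-0.064,0,0],[-0.027,-0.068,0,0],[-0.027,-0.070,0,0],[-0.027,-0.0715,0,0],[-0.027,-0.0715,0,0]]]'
python3 -c "
from h import *
go(-.101,.14,-.004,a+np.pi/2)"
python3 -m jog '[[[0,0.03,0,0],[-0.05,0.03,0,0],[-0.1,0.03,0,0],[-0.103,0.03,0,0],[-0.103,0.01,0,0],[-0.103,0.003,0,0],[-0.103,0,0,0],[-0.103,0,0,0]]]'
python3 -c "
from h import *
go(.002,.14,-.004,a+np.pi/2)"
```

```text
time: 33.55
eef_pos: [0.4753, -0.1465, -0.0027]
tool_rot: [3.137, -0.002, -3.055]
wrist_force: [0.5, 16.1, 11.5]
grip_width: 0.0854
finger_force: 8.8
t 33.55 fence pos [-0.1012  0.1399] z -0.0027 shift [-0.0002  0.0001  0.0013] turn -0.0026
time: 34.35
eef_pos: [0.5773, -0.1366, -0.0029]
tool_rot: [3.135, -0.003, -3.055]
wrist_force: [-0.7, 16.8, 7.4]
grip_width: 0.0853
finger_force: 7.6
t 34.35 fence pos [0.0013 0.1406] z -0.0029 shift [-0.0007 -0.0006  0.0011] turn -0.0030
```

```bash
python3 -m jog '[[[0,0.03,0,0],[0,0.06,-0.03,0],[0,0.1,-0.08,0],[-0.04,0.14,-0.13,0],[-0.07,0.18,-0.14,0],[-0.07,0.22,-0.14,0],[-0.07,0.25,-0.14,0],[-0.07,0.25,-0.14,0]]]' 0
python3 - <<'E'
from row import *
p,R,st=tool();print(st['time'],p,R.T@(np.array([.627,.144,.045])-p),st['grip_width'])
q,d=r.camera('side');row('side',d,(.1,.001,-.1))
q,d=r.camera('scene');row('scene',d,(.1,.001,-.1));W=cloud('scene',d)
# surroundings of trigger higher than 60 mm
m=(np.hypot(W[...,0]-.627,W[...,1]-.144)<.16)&(W[...,2]>.05)&(W[...,2]<.12)&(d>0);X=W[m];k=np.argsort(np.hypot(X[:,0]-.627,X[:,1]-.144))[:5];print(X[k])
w,dw=r.camera('wrist');W=cloud('wrist',dw);m=(np.hypot(W[...,0]-.627,W[...,1]-.144)<.035)&(W[...,2]>.0205)&(W[...,2]<.04)&(dw>0);X=W[m];print('trig wrist',len(X),X.mean(0),np.ptp(X,0))
E
```

```text
time: 35.15
eef_pos: [0.6263, 0.1201, 0.1378]
tool_rot: [3.139, 0.001, -3.049]
wrist_force: [-0.5, -0.7, 0.5]
grip_width: 0.0002
finger_force: 0.0
35.15 [0.6263 0.1201 0.1378] [-0.0028  0.0235  0.0929] 0.00017195596159082728
side B 116 [0.1011 0.0423] off line -0.0007
side A 387 [0.0011 0.041 ] off line -0.0001
side C 388 [-0.1027  0.0413] off line -0.0043
scene B 62 [0.1003 0.0438] off line 0.0010
scene A 116 [0.0009 0.0447] off line 0.0018
scene C 357 [-0.1035  0.0438] off line -0.0029
[[0.6115 0.2108 0.0515]
 [0.6218 0.2124 0.051 ]
 [0.6064 0.2108 0.0507]
 [0.609  0.212  0.0528]
 [0.6271 0.2148 0.0508]]
trig wrist 828 [0.627  0.1434 0.0214] [0.0317 0.0322 0.0034]
```

C sits 3–4 mm off its line, so I'll nudge it gently once more before pressing the trigger.

```bash
python3 -c "
from h import *
go(-.140,.215,.0,a+np.pi/2)"
```

```text
t 35.30 fence pos [0.0723 0.3858] z 0.1365 shift [ 0.2119 -0.171   0.1369] turn -0.0012
```

```bash
python3 -m jog '[[[0.03,-0.04,0,0],[0.06,-0.08,0,0],[0.09,-0.12,0,0],[0.13,-0.15,0,0],[0.17,-0.171,0.02,0],[0.205,-0.171,0.05,0],[0.212,-0.171,0.09,0],[0.212,-0.171,0.13,0],[0.212,-0.171,0.136,0],[0.212,-0.171,0.136,0]]]' 0.0854
python3 -c "
from h import *
go(-.140,.136,.0,a+np.pi/2)"
```

```text
time: 36.3
eef_pos: [0.4296, -0.0753, 0.0004]
tool_rot: [3.14, -0.003, -3.056]
wrist_force: [-0.3, -0.9, -0.6]
grip_width: 0.0857
finger_force: 0.0
t 36.30 fence pos [-0.1403  0.2149] z 0.0004 shift [-0.0006 -0.0789  0.0003] turn -0.0037
```

```bash
python3 -m jog '[[[0,-0.04,0,0],[0,-0.07,0,0],[0,-0.077,0,0],[0,-0.079,0,0],[-0.004,-0.079,0,0],[-0.008,-0.079,0,0],[-0.011,-0.079,0,0],[-0.013,-0.079,0,0],[-0.013,-0.079,0,0]]]'
python3 - <<'E'
from row import *
p,d=r.camera('side');row('side',d,(.1,.001,-.1));go(-.124,.136,0,a+np.pi/2);print(r.observe()['wrist_force'])
E
```

```text
time: 37.2
eef_pos: [0.4511, -0.1517, 0.001]
tool_rot: [3.142, 0.0, -3.053]
wrist_force: [-0.5, -0.1, 0.9]
grip_width: 0.0857
finger_force: 0.0
side B 115 [0.101  0.0417] off line -0.0008
side A 391 [0.001  0.0413] off line -0.0002
side C 379 [-0.1024  0.0408] off line -0.0040
t 37.25 fence pos [-0.126   0.1368] z 0.0009 shift [-0.002  -0.0008  0.0009] turn -0.0006
[-1.085   0.554   0.4443]
```

```bash
python3 -m jog '[[[-0.002,-0.001,0,0],[-0.004,-0.001,0,0],[-0.005,-0.001,0,0],[-0.005,-0.001,0,0]]]'
python3 - <<'E'
from row import *
p,d=r.camera('side');row('side',d,(.1,.001,-.1));go(-.124,.136,0,a+np.pi/2);print(r.observe()['wrist_force'])
E
```

```text
time: 37.65
eef_pos: [0.4546, -0.1517, 0.0008]
tool_rot: [3.139, -0.002, -3.054]
wrist_force: [-4.1, 4.7, 3.6]
grip_width: 0.0858
finger_force: 2.7
side B 113 [0.1009 0.0418] off line -0.0009
side A 387 [0.0012 0.0419] off line 0.0000
side C 386 [-0.1004  0.0412] off line -0.0020
t 37.70 fence pos [-0.1222  0.1366] z 0.0008 shift [ 0.0018 -0.0006  0.0008] turn -0.0018
[-3.7184  4.3042  3.26  ]
```

Moved 2 mm at low force, so 2–3 mm more, then retreat sideways first.

```bash
python3 -m jog '[[[-0.002,0,0,0],[-0.003,0,0,0],[-0.003,0,0,0],[0.004,0,0,0],[0.01,0.001,0,0],[0.01,0.02,0,0],[0.01,0.06,0,0]]]'
python3 - <<'E'
from row import *
for c in('side','scene'):
  p,d=r.camera(c);row(c,d,(.1,.001,-.1))
p,R,st=tool();print(st['time'],p,st['wrist_force'],R.T@(np.array([.627,.144,.05])-p))
E
```

```text
time: 38.4
eef_pos: [0.4423, -0.0962, 0.0015]
tool_rot: [-3.139, 0.003, -3.058]
wrist_force: [0.2, -0.3, -0.1]
grip_width: 0.0855
finger_force: 0.0
side B 115 [0.1013 0.0427] off line -0.0005
side A 391 [0.0015 0.0427] off line 0.0003
side C 388 [-0.1025  0.0419] off line -0.0041
scene B 127 [0.1002 0.0441] off line 0.0009
scene A 354 [0.0014 0.0445] off line 0.0023
scene C 313 [-0.1024  0.044 ] off line -0.0018
38.5 [ 0.4386 -0.0906  0.0007] [-0.6278 -0.7639 -0.0993] [-0.2086  0.2169 -0.0494]
```

```bash
python3 -c "
from h import *
go(-.134,.1365,0,a+np.pi/2)"
```

```text
t 38.50 fence pos [-0.1328  0.1988] z 0.0007 shift [ 0.0013 -0.0623  0.0006] turn 0.0004
```

```bash
python3 -m jog '[[[0,-0.04,0,0],[0,-0.06,0,0],[0,-0.0625,0,0],[-0.004,-0.0625,0,0],[-0.008,-0.0625,0,0],[-0.011,-0.0625,0,0],[-0.013,-0.0625,0,0],[-0.015,-0.0625,0,0],[-0.015,-0.0625,0,0]]]'
python3 - <<'E'
from row import *
p,d=r.camera('side');row('side',d,(.1,.001,-.1));go(-.134,.1365,0,a+np.pi/2);print(r.observe()['wrist_force'])
E
python3 -m jog '[[[0.002,0.003,0,0],[0.006,0.009,0,0],[0.02,0.03,0,0],[0.03,0.06,0,0],[0.04,0.08,0,0]]]'
python3 - <<'E'
from row import *
for c in('side','scene'):
  p,d=r.camera(c);row(c,d,(.1,.001,-.1))
p,R,st=tool();print(st['time'],p,st['wrist_force'],R.T@(np.array([.627,.144,.05])-p))
E
```

```text
time: 39.4
eef_pos: [0.4576, -0.152, 0.0005]
tool_rot: [3.136, -0.006, -3.054]
wrist_force: [-7.8, 12.1, 9.2]
grip_width: 0.0857
finger_force: 6.7
side B 114 [0.1014 0.0428] off line -0.0004
side A 388 [0.0014 0.0427] off line 0.0002
side C 395 [-0.0971  0.0413] off line 0.0013
t 39.45 fence pos [-0.1193  0.1359] z 0.0005 shift [0.0147 0.0006 0.0006] turn -0.0021
[-7.1866 10.8896  8.8163]
time: 39.95
eef_pos: [0.4133, -0.0778, 0.001]
tool_rot: [-3.141, 0.0, -3.054]
wrist_force: [-0.5, 0.9, 0.2]
grip_width: 0.0856
finger_force: 0.0
side B 116 [0.1005 0.0424] off line -0.0013
side A 390 [0.0018 0.041 ] off line 0.0006
side C 408 [-0.0974  0.0422] off line 0.0010
scene B 126 [0.1001 0.0437] off line 0.0008
scene A 355 [0.0007 0.0437] off line 0.0016
scene C 361 [-0.0972  0.0445] off line 0.0034
40.05 [ 0.4117 -0.0765  0.0008] [ 0.2848 -0.4304 -0.2338] [-0.2341  0.2005 -0.0495]
```

```bash
python3 -c "
from h import *
go(-.097,.1405,-.002,a+np.pi/2)"
```

```text
t 40.05 fence pos [-0.1583  0.2152] z 0.0008 shift [-0.0613 -0.0748  0.0025] turn 0.0002
```

```bash
python3 -m jog '[[[-0.04,-0.01,0.002,0],[-0.061,-0.03,0.002,0],[-0.061,-0.055,0.002,0],[-0.061,-0.067,0.002,0],[-0.061,-0.070,0.002,0],[-0.061,-0.073,0.002,0],[-0.061,-0.075,0.002,0],[-0.061,-0.075,0.002,0]]]'
python3 -m jog '[[[0,0.03,0,0],[0,0.06,-0.02,0],[-0.03,0.1,-0.06,0],[-0.07,0.14,-0.11,0],[-0.11,0.18,-0.13,0],[-0.15,0.22,-0.13,0],[-0.17,0.26,-0.13,0],[-0.17,0.275,-0.13,0],[-0.17,0.275,-0.13,0]]]' 0
python3 - <<'E'
from row import *
for c in('side','scene'):
  p,d=r.camera(c);row(c,d,(.1,.001,-.1))
p,R,st=tool();print(st['time'],p,st['grip_width'],R.T@(np.array([.627,.1437,.04])-p))
E
```

```text
time: 40.85
eef_pos: [0.4802, -0.1461, -0.0011]
tool_rot: [3.139, -0.002, -3.054]
wrist_force: [0.5, 3.3, 1.3]
grip_width: 0.0853
finger_force: 2.2
time: 41.75
eef_pos: [0.6276, 0.1467, 0.1296]
tool_rot: [3.14, 0.002, -3.049]
wrist_force: [-0.4, 0.2, -0.5]
grip_width: -0.0
finger_force: 0.0
side B 112 [0.1014 0.0419] off line -0.0004
side A 385 [0.0009 0.0412] off line -0.0003
side C 407 [-0.0974  0.0412] off line 0.0010
scene B 60 [0.1016 0.0442] off line 0.0023
scene A 83 [0.0038 0.0447] off line 0.0047
scene C 344 [-0.0972  0.0442] off line 0.0034
41.85 [0.626  0.143  0.1286] 0.00015739872600898478 [-0.0012  0.0007  0.0886]
```

C's last press read only 3 N, so I can't be sure it reached the fence. There's time for one firmer press before the trigger.

```bash
python3 -m jog '[[[0.02,-0.04,0,0],[0.05,-0.08,0,0],[0.09,-0.12,0,0],[0.13,-0.15,0,0],[0.165,-0.18,0.02,0],[0.17,-0.2,0.06,0],[0.17,-0.2,0.1,0],[0.17,-0.2,0.13,0],[0.17,-0.2,0.131,0],[0.17,-0.2,0.131,0]]]' 0.0854
python3 -c "
from h import *
go(-.098,.1405,-.002,a+np.pi/2)"
```

```text
time: 42.85
eef_pos: [0.4736, -0.0737, -0.0019]
tool_rot: [3.141, -0.002, -3.055]
wrist_force: [-0.6, 0.6, 0.5]
grip_width: 0.0853
finger_force: 0.0
t 42.85 fence pos [-0.0964  0.2125] z -0.0019 shift [ 0.0014 -0.072   0.    ] turn -0.0026
```

```bash
python3 -m jog '[[[0,-0.03,0,0],[0,-0.055,0,0],[0,-0.067,0,0],[0,-0.071,0,0],[0,-0.073,0,0],[0,-0.073,0,0]]]'
python3 -m jog '[[[0,-0.001,0,0],[0,-0.002,0,0],[0,-0.002,0,0]]]'
python3 - <<'E'
from row import *
p,d=r.camera('side');row('side',d,(.1,.001,-.1));go(-.098,.1405,-.002,a+np.pi/2)
E
```

```text
time: 43.45
eef_pos: [0.4811, -0.1453, -0.0016]
tool_rot: [3.141, 0.0, -3.054]
wrist_force: [-0.0, 0.7, -0.5]
grip_width: 0.0856
finger_force: 0.0
time: 43.75
eef_pos: [0.481, -0.146, -0.0019]
tool_rot: [3.139, -0.001, -3.053]
wrist_force: [0.1, 6.4, 5.9]
grip_width: 0.0854
finger_force: 3.5
side B 116 [0.1012 0.0433] off line -0.0006
side A 386 [0.0013 0.0414] off line 0.0001
side C 397 [-0.0973  0.042 ] off line 0.0011
t 43.80 fence pos [-0.0954  0.1399] z -0.0019 shift [0.0026 0.0006 0.0001] turn -0.0007
```

C is firm against the fence: the tool advanced only 0.7 mm of the commanded 2 mm, at 6 N. Now the trigger.

```bash
python3 -m jog '[[[0,0.03,0,0],[0,0.06,-0.02,0],[-0.03,0.1,-0.06,0],[-0.07,0.14,-0.11,0],[-0.11,0.18,-0.13,0],[-0.15,0.22,-0.13,0],[-0.17,0.26,-0.13,0],[-0.17,0.275,-0.13,0],[-0.17,0.275,-0.13,0]]]' 0
python3 -c "
from h import *
p,R,st=tool();print(st['time'],p,st['grip_width'],R.T@(np.array([.627,.1437,.026])-p))"
```

```text
time: 44.7
eef_pos: [0.6281, 0.1466, 0.1284]
tool_rot: [3.14, 0.002, -3.049]
wrist_force: [0.1, 0.6, -0.1]
grip_width: 0.0001
finger_force: 0.0
44.7 [0.62810917 0.1466129  0.12843788] 6.0224139733348256e-05 [ 0.00162742 -0.00298082  0.102429  ]
```

```bash
python3 -m jog '[[[0,0,0.04,0],[0,0,0.08,0],[0,0,0.095,0],[0,0,0.098,0],[0,0,0.098,0]]]'
python3 -m jog '[[[0,0,0.003,0],[0,0,0.006,0],[0,0,0.006,0]]]'
python3 -c "
from h import *
s=r.observe();print(s['eef_pos'],s['wrist_force'])"
```

```text
time: 45.2
eef_pos: [0.627, 0.1405, 0.0305]
tool_rot: [-3.142, 0.0, -3.054]
wrist_force: [-0.2, -0.2, 0.4]
grip_width: -0.0002
finger_force: 0.0
time: 45.5
eef_pos: [0.6272, 0.1407, 0.0249]
tool_rot: [-3.142, 0.001, -3.054]
wrist_force: [-0.6, -0.6, 0.3]
grip_width: -0.0002
finger_force: 0.0
[0.62719921 0.14072206 0.02485767] [-0.55964791 -0.64109404  0.28229702]
```

```bash
python3 -m jog '[[[0,0.002,0.002,0],[0,0.002,0.004,0],[0,0.002,0.006,0],[0,0.002,0.006,0]]]'
python3 -m jog '[[[0,0,0.002,0],[0,0,0.003,0],[0,0,0.003,0]]]'
```

```text
time: 45.9
eef_pos: [0.627, 0.1431, 0.0183]
tool_rot: [3.141, 0.001, -3.054]
wrist_force: [-0.2, 1.1, 2.4]
grip_width: -0.0001
finger_force: 1.8
time: 46.2
eef_pos: [0.627, 0.1431, 0.016]
tool_rot: [3.141, 0.001, -3.054]
wrist_force: [-0.5, 1.7, 8.9]
grip_width: -0.0001
finger_force: 4.3
```

```bash
python3 -m jog '[[[0,0,0.001,0],[0,0,0.002,0],[0,0,0.002,0]]]'
python3 -m jog '[[[0,0,-0.02,0],[0,0,-0.05,0],[0,0,-0.09,0],[0,0,-0.12,0],[0,0,-0.12,0],[0,0,-0.12,0]]]'
python3 - <<'E'
from row import *
p,d=r.camera('side');row('side',d,(.1,.001,-.1));s=r.observe();print(s['time'],s['wrist_force'],s['eef_pos'])
E
```

```text
time: 46.5
eef_pos: [0.6271, 0.1431, 0.0158]
tool_rot: [3.142, 0.002, -3.054]
wrist_force: [-5.3, -0.0, 19.6]
grip_width: 0.0001
finger_force: 9.9
time: 47.1
eef_pos: [0.6265, 0.1427, 0.1331]
tool_rot: [-3.141, 0.0, -3.054]
wrist_force: [-0.2, -0.1, -0.5]
grip_width: 0.0001
finger_force: 0.0
side B 110 [0.101  0.0421] off line -0.0008
side A 384 [0.0011 0.0407] off line -0.0001
side C 407 [-0.0976  0.0427] off line 0.0008
47.15 [-0.2314 -0.7285 -0.3158] [0.6256 0.1426 0.1318]
```

The button bottomed out (19.6 N with no further travel) and was let go. The row is still right in the side view, so I'm handing in.

```bash
python3 -c "
from station import r
print(r.finish_job())"
```

```text
the job is handed in; nothing more can be done
None
```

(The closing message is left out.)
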